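# Put the little shelf back up on the pegboard

## Robot

A 7-joint arm with a two-finger parallel gripper is mounted at the origin on the work surface. World frame = base frame: x ahead of the robot, y to its left, z up, the work surface at z = 0. Lengths are in mm, angles in rad, forces in N, time in s.
With the tool pointing down it reaches from about 400 to 875 mm from the base axis. Payload 4.4 kg.
Tool frame: the origin (TCP) lies at the very end of the fingers, on their centre line; the grasp point (between the pads) lies ctrl.grip_depth behind it (ctrl.grip_depth is the distance from the TCP to the grasp point, in mm); y points along the fingers, x is the direction in which the jaws open and shut, and the axes are right-handed (so a half turn about y gives the same grasp; the last joint's range is limited). The gripper opens to 85 mm and grips with 20 to 120 N. Pads are 22 mm wide; open, the fingers measure 114 mm over their backs; the gripper's body (76 mm by 85 mm) begins 54 mm behind the grasp point. The pads swing forward as they close: fully open they stand 13 mm farther back than shut.
Start: joints at [-1.219, 0.628, 0.038, 1.517, -0.027, 0.996, -0.02], TCP at [263.717, 594.114, 231.313] pointing down, gripper open.
Joint ranges: [-3.06, 3.06], [-0.37, 2.12], [-1.25, 1.32], [0.18, 2.47], [-1.1, 4.24], [0.23, 1.98], [-2.94, 2.94]. Speed limits (rad/s): [2.57, 2.57, 3.14, 3.14, 3.14, 3.14, 3.14].

## Interface

Orientations are given as [roll, pitch, yaw] about the fixed x, y, z axes, in that order (R = Rz(yaw) Ry(pitch) Rx(roll)).
In Python, from cell import ctrl gives the robot as it stands.
- The arm moves only by the tool apply_moves, never from a script. Its argument "motion" is a list of rows, each a list of 5 numbers: the shift along the tool's x, y, z in cm, then the turn about the tool's y in rad, then the finger opening in cm, from 0 to 8.54. In form: [[tx, ty, tz, roll, hand], ...]. A call has 1 to 20 rows; each row is the pose to reach, as a shift and turn from the pose commanded when the call began, along the tool's axes at that moment; what a row does not reach only later rows make up. A row lasts 1/8 s, in which the tool goes at most 62.5 mm and 10.7 degrees, less where a joint would pass 70% of its speed; a pose out of reach is approached as far as the arm can. A call with a gripper value outside its range is refused whole. The fingers move at their own pace and stop on an object; the grip force is fixed at half the most. Time passes only in rows, so rows that repeat a pose let the fingers close. It gives the time, the measured TCP pose, the force and the opening at its end, in the units of the state.
- ctrl.read_state(): the state, without advancing time (a new reading comes with each control period).
- ctrl.get_image(name): name is "scene" or "side" or "wrist"; returns a dict with "image" (420x560x3 uint8, red, green, blue), "vfov" (degrees; the focal length in pixels is half the picture's height over the tangent of half this angle, whatever the lens; pixels are square), "cx", "cy" (the principal point, pixels), "extrinsics" (4x4, takes a point from world to camera coordinates); the wrist camera has in their place "tool_from_camera" (4x4, takes a point from camera to tool coordinates, whose origin is the TCP and whose axes are the tool frame's). Camera axes: x right, y up, looking along -z (the intrinsics and any distortion apply to the point x, -y, -z); pixel columns grow to the right and rows downward; lengths in mm; the calibration is good to about 2 mm. The wrist camera is an equidistant fisheye: a pixel r from the principal point sees the ray r / f radians off the axis. A picture is of the moment at which its call begins: read the wrist's pose just before it. There is no depth.
- ctrl.finish_job(): hands the job in, once; it reports no verdict.
Trained networks look in a picture, given as the dict that the camera call returned (one of the last four; its "shot" number tells which), for a name from the list of things; names that differ only in an ending like _2 or _b are one class to them, and where a whole thing is asked for, a point or a joint stands for the part that bears it (a point fixed in the world has none). Each returns a list of dicts, best first, with "confidence" (0 to 1); they miss things now and then, are a little off and sometimes report something else, mostly with a low value. They report only what shows in the picture. A call takes as long as a camera call. They do not tell look-alikes from the thing itself.
- ctrl.search_frame(picture, query): "location" ([x, y, z] in mm, in world coordinates, good to about 4 mm: the middle of the surface that is visible of it).
- ctrl.mark_of(picture, query): "location" ([x, y, z] in mm, in world coordinates, good to about 4 mm: a listed point, or the origin of a listed thing).
The state is a dict: "clock": time; "qpos": joint angles; "qd": joint speeds; "tau": joint torques, N m; "eef_pos": TCP position; "tool_rot": TCP orientation; "force": force on the tool from outside, world axes, zero at the start; "torque": the same for the moment, N m; "width": finger opening in mm.
Only numpy, scipy, OpenCV 4.12 (cv2) and the standard library are available. Lean on these libraries where they do the work, as an engineer would, in place of code of your own. Each camera call takes 0.05 s, during which the arm holds its last target.

## Task

The little shelf on the pegboard has come down because one of its two long pegs is out. Push the loose long peg, thin end first, into the hole at the other end of the upper row from the long peg that is still in place, until its shoulder is home against the board; then set the shelf across the two long pegs, level and centred on the board, lip up and to the front, back edge close against the board. Let go of everything, and leave the other things on the cabinet top where they are.

Things in the scene. Friction and masses are not known exactly. Their poses are not given: they have to be found in the camera images.
- pegboard: Plywood pegboard, fixed: panel 240 wide (y), 32 thick (x), z = 18 to 200 mm, upright on a foot 18 mm high (x = -75 to +55 mm). Origin on the cabinet top under the panel's middle. Pegs go in from the front face at x = -16 mm, which looks to -x. Six level through holes, 17.5 mm in diameter, 1.5 mm chamfer: y = -60, 0, +60 mm in an upper row (z = 155 mm) and a lower row (z = 85 mm).
- hole_a (a point): Centre of the mouth of the upper row's end hole at pegboard y = +60 mm, on the front face; axes as the pegboard's. It holds set_peg or is empty.
- hole_b (a point): The same for the upper row's other end hole, at pegboard y = -60 mm. Of hole_a and hole_b exactly one is empty; that is the one to fill.
- set_peg: The long peg still firmly in place in one end hole of the upper row (hole_a or hole_b, it varies). Same shape and frame as long_peg; stands 100 mm out from the front face, does not move. Origin on its axis 50 mm before the front face, x into the board.
- stub_peg: A short peg fixed in the lower row, right below the hole to be filled: 22 mm in diameter, standing 45 mm out from the front face. An aluminium carabiner hangs on it, within 32 mm of the face and 24 mm to either side. Origin on its axis 50 mm before the front face, x into the board.
- long_peg: Loose long peg, 30 g, lying down; may roll. Body 22 mm in diameter, 100 mm long; square shoulder; then a thin end 16 mm in diameter, 42 mm long, with a round nose. Origin on the axis at mid-body (z = 11 mm lying); x to the thin end: shoulder at +50 mm, nose at +92 mm, blunt end at -50 mm. Shoulder stops on the board, nose 10 mm out behind; let go it stays, drooping 3 to 4 degrees.
- peg_tip (a point): The nose of long_peg's thin end (long_peg x = +92 mm).
- spare_peg: Another loose peg, like long_peg but with a body only 45 mm long: too short for the shelf, leave it alone. Origin on its axis 50 mm from the shoulder (5 mm beyond its blunt end), x towards the thin end.
- shelf: Loose plywood shelf, about 110 g, lying flat, lip up: slab 190 long (y), 90 deep (x), 10 mm thick, with an upright lip 10 mm thick along its whole front edge, 28 mm above the slab (top at z = 38 mm). Origin: centre of the underside; z up; lip at x = -45 to -35 mm, back edge at +45 mm. The lip can be pinched from above. In place, its x points into the board.
- shelf_lip (a point): Middle of the lip's top edge (shelf x = -40 mm, z = 38 mm).
- shoehorn: Navy plastic shoehorn 180 mm long, 40 mm wide, 9 mm high, lying flat; leave alone. Origin under its middle, x towards the blade.
- spray_can: Capped spray can of shoe proofing, standing, 53 mm in diameter, 190 mm high; beside one end of the pegboard, easily knocked over; leave alone. Origin under its middle.
- tealight_holder: Empty white ceramic tealight holder, 64 mm in diameter, 42 mm high, beside the pegboard's other end; leave alone. Origin under its middle.
There are look-alikes about, which are no part of the job. What is meant by the shelf is not blue or pink, and is the larger of those in its own colour.

How it is judged (in metres and radians):
On the way:
1. the long peg is home in the empty end hole of the upper row ((distance between long_peg and hole_a below 0.058 m or distance between long_peg and hole_b below 0.058 m) and (y of long_peg in the frame of pegboard between 0.054 and 0.066 m or y of long_peg in the frame of pegboard between -0.066 and -0.054 m) and x of peg_tip in the frame of pegboard above 0.018 m and angle between the x axis of long_peg and the x axis of pegboard, either way round below 0.14 rad), for 0.2 s.
At the end, for the whole second after the job is handed in: Long peg in the empty upper end hole: shoulder within 8 mm of the board, nose out behind, square within 8 degrees. Shelf at rest on both long pegs: level within 7 and square within 8 degrees, lip up and in front, back edge within 12 mm of the board, centred within 20 mm (all of step 1 and x of shelf in the frame of pegboard between -0.073 and -0.053 m and y of shelf in the frame of pegboard between -0.02 and 0.02 m and z of shelf in the frame of pegboard between 0.156 and 0.174 m and x of shelf_lip in the frame of pegboard below -0.088 m and z of shelf_lip in the frame of pegboard above 0.19 m and angle between shelf's own z axis and vertical below 0.12 rad and angle between the x axis of shelf and the x axis of pegboard, either way round below 0.14 rad and contact force between shelf and long_peg above 0.03 N and contact force between shelf and set_peg above 0.03 N and linear speed of each of shelf, long_peg below 0.01 m/s); the robot touches nothing.
It fails at once if the spare peg is moved more than 30 mm (distance of spare_peg from where it was at the start of the episode above 0.03 m).
It fails at once if the shoehorn is moved more than 30 mm (distance of shoehorn from where it was at the start of the episode above 0.03 m).
It fails at once if the spray can is moved more than 30 mm (distance of spray_can from where it was at the start of the episode above 0.03 m).
It fails at once if the tealight holder is moved more than 30 mm (distance of tealight_holder from where it was at the start of the episode above 0.03 m).
It also fails if it takes over 64 s, if anything falls off the work surface, if the arm or the gripper's body presses on something with over 40 N, if the wrist force passes 120 N, or if a joint passes its speed limit or range.

## Working session

There is one attempt and no reset: what is moved stays moved. The work goes in short steps, Python scripts to look and compute and a tool call to move; the robot and the scene stay as the last step left them, time stands still between calls to the robot, and variables do not carry over. Pictures are saved under pics/ and viewed, and the job is handed in when it is done.

Besides the shell and the picture viewer there is one more tool, called after "Request:" as name(argument=value, ...) on one line, values as JSON. apply_moves: Moves the arm, as the interface text tells. Its arguments: {"type":"object","properties":{"motion":{"type":"array","items":{"type":"array","items":{"type":"number"}}}},"required":["motion"]}

```bash
ls -la; mkdir -p pics; python3 - <<'E'
from cell import ctrl
import cv2,numpy as np
s=ctrl.read_state()
print({k:np.round(v,3).tolist() for k,v in s.items()})
print([a for a in dir(ctrl) if not a.startswith('_')], ctrl.grip_depth)
for n in ["scene","side","wrist"]:
    p=ctrl.get_image(n)
    cv2.imwrite(f"pics/{n}0.png",p["image"][:,:,::-1])
    print(n,{k:(np.round(v,3).tolist() if k!='image' else 0) for k,v in p.items()})
E
```

```text
total 12
drwxr-xr-x  3 agent agent 4096 Dec  6 12:48 .
drwxr-xr-x 23 root  root  4096 Dec  6 12:48 ..
drwxr-xr-x  2 agent agent 4096 Dec  6 12:48 pics
{'clock': 0.0, 'qpos': [-1.219, 0.629, 0.038, 1.518, -0.027, 0.996, -0.02], 'qd': [0.0, 0.0, 0.002, -0.003, 0.001, 0.002, 0.0], 'tau': [0.001, -56.339, 1.227, -19.345, 0.011, 0.011, -0.0], 'eef_pos': [263.471, 593.531, 230.397], 'tool_rot': [-1.571, 0.002, 1.153], 'force': [-0.229, 0.057, -0.569], 'torque': [-0.025, -0.006, -0.009], 'width': 85.423}
['MotionError', 'finish_job', 'get_image', 'grip_depth', 'mark_of', 'read_state', 'search_frame'] 18.700000000000003
scene {'image': 0, 'vfov': 42.689, 'cx': 273.985, 'cy': 208.984, 'extrinsics': [[0.612, 0.791, 0.003, -334.411], [-0.673, 0.518, 0.528, 234.696], [0.416, -0.325, 0.849, -1537.114], [0.0, 0.0, 0.0, 1.0]], 'shot': 1}
side {'image': 0, 'vfov': 44.365, 'cx': 283.746, 'cy': 221.083, 'extrinsics': [[-0.989, -0.145, -0.014, 496.933], [0.106, -0.779, 0.618, -69.661], [-0.101, 0.61, 0.786, -1280.619], [0.0, 0.0, 0.0, 1.0]], 'shot': 2}
wrist {'image': 0, 'vfov': 65.706, 'cx': 285.46, 'cy': 210.229, 'tool_from_camera': [[1.0, -0.001, -0.001, -0.797], [-0.001, 0.265, -0.964, -142.237], [0.001, 0.964, 0.265, 65.24], [0.0, 0.0, 0.0, 1.0]], 'shot': 3}
```

View pics/scene0.png

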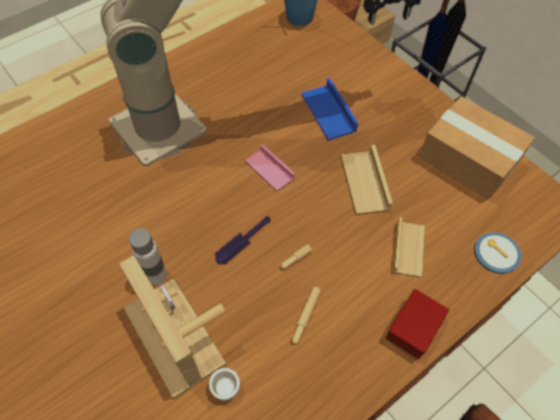

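View pics/side0.png

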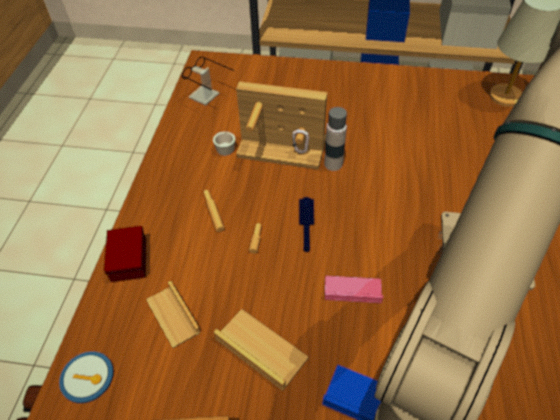

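View pics/wrist0.png

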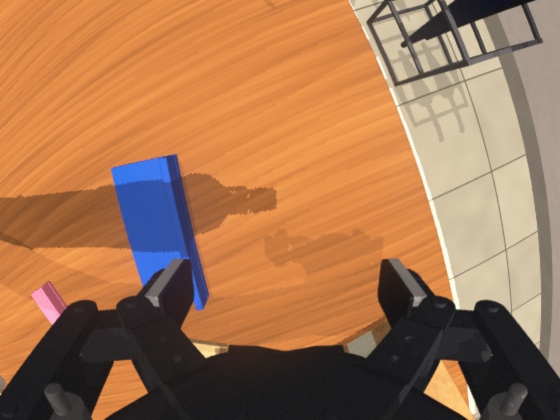

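```bash
cat > h.py <<'E'
from cell import ctrl
import cv2,numpy as np
from scipy.spatial.transform import Rotation as Ro
def pose():
    s=ctrl.read_state(); R=Ro.from_euler('xyz',s['tool_rot']).as_matrix()
    return R,np.array(s['eef_pos'],float),s
def cam(name,fn=None):
    R,t,s=pose(); p=ctrl.get_image(name)
    if fn: cv2.imwrite("pics/"+fn,p["image"][:,:,::-1])
    if name=="wrist":
        T=np.eye(4);T[:3,:3]=R;T[:3,3]=t
        p['c2w']=T@np.array(p['tool_from_camera'])
    else: p['c2w']=np.linalg.inv(np.array(p['extrinsics']))
    p['fish']=name=="wrist"
    p['f']=p['image'].shape[0]/2/np.tan(np.radians(p['vfov'])/2)
    return p
def proj(p,X):
    X=np.atleast_2d(X).astype(float); W=np.linalg.inv(p['c2w'])
    c=X@W[:3,:3].T+W[:3,3]; v=np.c_[c[:,0],-c[:,1],-c[:,2]]
    if p['fish']:
        rho=np.hypot(v[:,0],v[:,1]); th=np.arctan2(rho,v[:,2]); k=p['f']*th/np.maximum(rho,1e-9)
        return np.c_[p['cx']+k*v[:,0],p['cy']+k*v[:,1]]
    return np.c_[p['cx']+p['f']*v[:,0]/v[:,2],p['cy']+p['f']*v[:,1]/v[:,2]]
def ray(p,uv):
    du,dv=uv[0]-p['cx'],uv[1]-p['cy']
    if p['fish']:
        r=np.hypot(du,dv);th=r/p['f'];d=np.array([np.sin(th)*du/max(r,1e-9),np.sin(th)*dv/max(r,1e-9),np.cos(th)])
    else: d=np.array([du/p['f'],dv/p['f'],1.])
    d=p['c2w'][:3,:3]@np.array([d[0],-d[1],-d[2]]); return p['c2w'][:3,3],d/np.linalg.norm(d)
def onz(p,uv,z):
    o,d=ray(p,uv); return o+d*(z-o[2])/d[2]
def tri(obs):
    A=np.zeros((3,3));b=np.zeros(3)
    for p,uv in obs:
        o,d=ray(p,uv);M=np.eye(3)-np.outer(d,d);A+=M;b+=M@o
    X=np.linalg.solve(A,b); return X,[np.round(proj(p,X)[0]-uv,1).tolist() for p,uv in obs]
E
python3 - <<'E'
from h import *
for n in ["scene","side"]:
    p=cam(n)
    for q in ["pegboard","hole_a","hole_b","set_peg","stub_peg","long_peg","peg_tip","spare_peg","shelf","shelf_lip","shoehorn","spray_can","tealight_holder"]:
        for r in ctrl.mark_of(p,q):
            L=np.array(r["location"]);print(n,q,round(r["confidence"],2),np.round(L).tolist(),np.round(proj(p,L)[0]).tolist())
E
```

```text
scene pegboard 0.75 [554.0, -303.0, 3.0] [169.0, 340.0]
scene hole_a 0.83 [614.0, -284.0, 158.0] [181.0, 332.0]
scene hole_a 0.71 [494.0, -283.0, 160.0] [150.0, 287.0]
scene hole_a 0.31 [529.0, 369.0, 36.0] [381.0, 175.0]
scene hole_b 0.83 [614.0, -284.0, 158.0] [181.0, 332.0]
scene hole_b 0.71 [494.0, -283.0, 160.0] [150.0, 287.0]
scene hole_b 0.31 [529.0, 369.0, 36.0] [381.0, 175.0]
scene set_peg 0.87 [616.0, -243.0, 158.0] [199.0, 321.0]
scene stub_peg 0.66 [497.0, -282.0, 160.0] [151.0, 288.0]
scene stub_peg 0.58 [499.0, -233.0, 84.0] [177.0, 290.0]
scene long_peg 0.84 [688.0, -10.0, 14.0] [308.0, 308.0]
scene long_peg 0.2 [526.0, 368.0, 39.0] [380.0, 174.0]
scene peg_tip 0.65 [732.0, -91.0, 9.0] [292.0, 344.0]
scene spare_peg 0.85 [566.0, 92.0, 14.0] [308.0, 246.0]
scene shelf 0.84 [718.0, 288.0, -0.0] [408.0, 249.0]
scene shelf 0.7 [319.0, 164.0, 4.0] [270.0, 169.0]
scene shelf 0.63 [506.0, 335.0, -0.0] [364.0, 184.0]
scene shelf 0.61 [261.0, 422.0, -3.0] [328.0, 114.0]
scene shelf 0.26 [616.0, -243.0, 157.0] [199.0, 321.0]
scene shelf_lip 0.92 [270.0, 457.0, 40.0] [341.0, 101.
[... 1313 characters left out ...]
, -3.0] [371.0, 403.0]
side shelf 0.64 [554.0, -304.0, -2.0] [281.0, 145.0]
side shelf 0.57 [719.0, 288.0, -2.0] [172.0, 317.0]
side shelf_lip 0.84 [525.0, 372.0, 36.0] [247.0, 356.0]
side shelf_lip 0.8 [265.0, 457.0, 39.0] [371.0, 414.0]
side shelf_lip 0.69 [695.0, 264.0, 33.0] [182.0, 302.0]
side shelf_lip 0.63 [496.0, -285.0, 156.0] [301.0, 109.0]
side shelf_lip 0.6 [315.0, 185.0, 27.0] [353.0, 293.0]
side shoehorn 0.74 [447.0, -20.0, 3.0] [306.0, 223.0]
side shoehorn 0.48 [493.0, -234.0, 86.0] [299.0, 141.0]
side spray_can 0.97 [399.0, -248.0, -3.0] [332.0, 164.0]
side tealight_holder 0.65 [714.0, -265.0, -2.0] [226.0, 150.0]
side tealight_holder 0.54 [398.0, -249.0, -5.0] [332.0, 164.0]
```

The shelf-like things in the scene picture are blue (328,114), pink (270,169), large wood (364,184) and small wood (408,249). By the description I choose the large wood one. The loose pegs are long (308,308) and spare (296,258), plus the set peg (200,320). I choose the long one. I'll check both choices in a close crop and work out the hover move.

```bash
cat >> h.py <<'E'
def mv(target,yaw,tgtname=""):
    R,t,s=pose(); d=R.T@(np.array(target)-t)/10
    cy=np.arctan2(R[1,0],R[0,0]); a=-(yaw-cy); 
    print(tgtname,"tcp",np.round(t,1),"yaw",round(cy,4),"-> shift cm",np.round(d,2),"roll",round(a,3),"force",np.round(s['force'],1),"w",round(s['width'],1),"clk",s['clock'])
E
python3 - <<'E'
from h import *
im=cv2.imread("pics/scene0.png")
c=im[140:355,240:440]; cv2.imwrite("pics/crop0.png",cv2.resize(c,None,fx=2.7,fy=2.7,interpolation=cv2.INTER_CUBIC))
mv([690,-12,232],0.508)
E
```

```text
tcp [263.7 594.1 231.3] yaw 1.153 -> shift cm [-38.1   -0.07 -63.56] roll 0.645 force [ 0.2 -1.4 -0.1] w 85.5 clk 1.55
```

View pics/crop0.png

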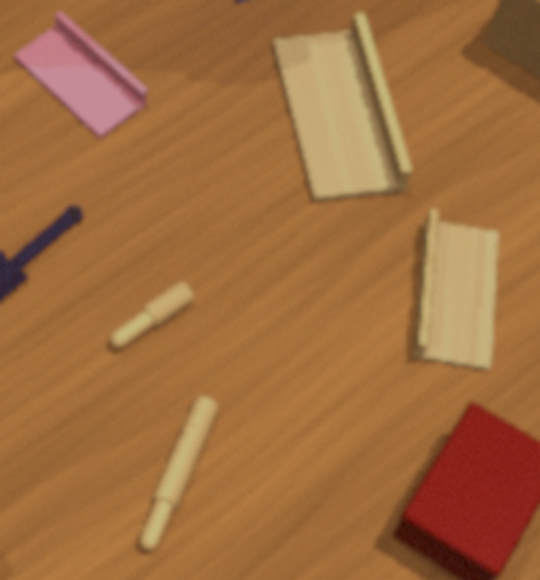

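The crop confirms both: the large wood shelf is at (345,110) in the crop, and the long peg at (180,470) has its thin end lower left. Next is the hover over the peg.

Request:
apply_moves(motion=[[-4, 0, -6, 0.05, 8.5], [-8, 0, -12, 0.15, 8.5], [-11.5, 0, -18, 0.25, 8.5], [-15, 0, -24, 0.35, 8.5], [-19, 0, -30, 0.45, 8.5], [-22.5, 0, -36, 0.55, 8.5], [-26, 0, -42, 0.645, 8.5], [-30, 0, -48, 0.645, 8.5], [-33.5, 0, -54, 0.645, 8.5], [-36, 0, -59, 0.645, 8.5], [-38.1, 2, -63.6, 0.645, 8.5], [-38.1, 4, -63.6, 0.645, 8.5], [-38.1, 4, -63.6, 0.645, 8.5]])

```text
clock: 3.18
eef_pos: [690.1, -18.9, 187.8]
tool_rot: [-1.572, 0.006, 0.5]
force: [-0.4, 0.2, -0.5]
width: 84.9
```

```bash
python3 - <<'E'
from h import *
p=cam("wrist","w1.png")
for q in ["long_peg","peg_tip","hole_b","set_peg","stub_peg","pegboard"]:
    for r in ctrl.mark_of(p,q):
        L=np.array(r["location"]);print(q,round(r["confidence"],2),np.round(L,1).tolist(),np.round(proj(p,L)[0]).tolist())
mv([690,-12,100],0.508)
E
```

```text
long_peg 0.87 [689.9, -9.2, 14.7] [290.0, 180.0]
peg_tip 0.97 [730.4, -88.3, 12.1] [288.0, 262.0]
hole_b 0.92 [493.0, -280.9, 153.9] [-0.0, 349.0]
set_peg 0.71 [616.9, -240.0, 154.9] [98.0, 395.0]
stub_peg 0.71 [497.7, -233.5, 83.7] [40.0, 291.0]
stub_peg 0.59 [731.0, -90.3, 12.3] [287.0, 264.0]
pegboard 0.7 [548.8, -306.2, 2.6] [98.0, 320.0]
pegboard 0.56 [496.9, -231.6, 82.9] [40.0, 289.0]
pegboard 0.26 [571.6, 98.0, 10.2] [237.0, 31.0]
 tcp [690.5 -10.4 192.4] yaw 0.5103 -> shift cm [-0.13  9.24 -0.12] roll 0.002 force [-0.1  0.4 -0.6] w 85.1 clk 3.525
```

View pics/w1.png

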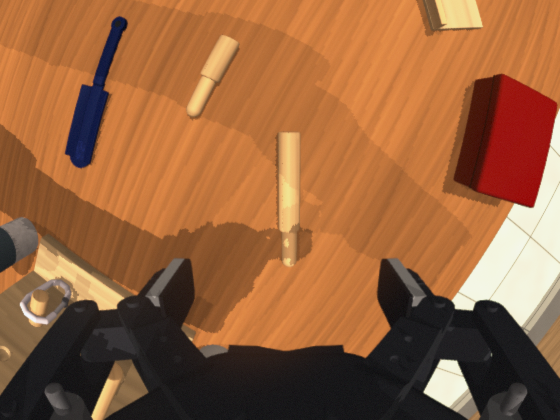

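```bash
python3 - <<'E'
from h import *
p=cam("wrist","w2.png")
im=p["image"][:,:,::-1]; cv2.imwrite("pics/w2c.png",cv2.resize(im[115:285,240:340],None,fx=3.5,fy=3.5,interpolation=cv2.INTER_CUBIC))
for q in ["long_peg","peg_tip"]:
    for r in ctrl.mark_of(p,q):
        L=np.array(r["location"]);print(q,round(r["confidence"],2),np.round(L,1).tolist(),np.round(proj(p,L)[0]).tolist())
import pickle; pickle.dump({k:p[k] for k in ['c2w','f','cx','cy','fish']},open('w2.pkl','wb'))
mv([690,-12,100],0.508)
E
```

```text
long_peg 0.67 [732.7, -87.9, 10.3] [284.0, 267.0]
long_peg 0.58 [688.0, -13.3, 14.6] [281.0, 190.0]
peg_tip 0.7 [732.5, -89.2, 11.9] [283.0, 268.0]
 tcp [690.4 -11.3 192. ] yaw 0.5092 -> shift cm [-0.08  9.2  -0.04] roll 0.001 force [-0.7 -0.9 -0.5] w 85.3 clk 3.675
```

View pics/w2c.png

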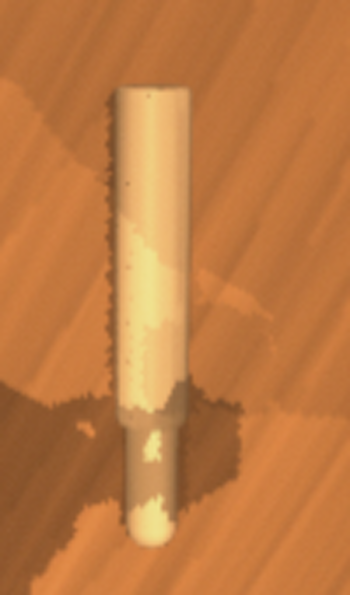

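```bash
python3 - <<'E'
from h import *
import pickle
p=pickle.load(open('w2.pkl','rb'))
a=onz(p,(283.4,140.5),16);b=onz(p,(283.1,234.4),11);c=onz(p,(283.1,270.5),9)
print(a,b,c); d=c-a; print(np.degrees(np.arctan2(d[1],d[0])),np.linalg.norm((b-a)[:2]),np.linalg.norm((c-b)[:2]))
E
```

```text
[666.07380938  30.95279794  16.        ] [713.72317614 -54.96908218  11.        ] [734.81228942 -92.80978297   9.        ]
-60.95194423865923 98.24984292425441 43.32054173147361
```

Request:
apply_moves(motion=[[0, 4, 0, 0, 8.5], [-0.1, 9, -0.3, 0.002, 6], [-0.1, 14, -0.4, 0.002, 5], [-0.1, 17, -0.4, 0.002, 5], [-0.1, 18.7, -0.4, 0.002, 5], [-0.1, 18.8, -0.4, 0.002, 5], [-0.1, 18.8, -0.4, 0.002, 3]])

```text
clock: 4.55
eef_pos: [692.7, -16.2, 4.8]
tool_rot: [-1.572, -0.002, 0.506]
force: [0.3, 0.7, 0.1]
width: 32.9
```

Request:
apply_moves(motion=[[0, 0, 0, 0, 1], [0, 0.05, 0, 0, 0], [0, 0.05, 0, 0, 0], [0, 0.05, 0, 0, 0]])

```text
clock: 5.05
eef_pos: [692.9, -16.2, 5.3]
tool_rot: [-1.572, -0.003, 0.506]
force: [-0.9, -0.7, 8.1]
width: 19.5
```

```bash
python3 - <<'E'
from h import *
p=cam("wrist","w3.png")
mv([690,-12,180],-0.03)
E
```

```text
tcp [692.9 -16.2   5.3] yaw 0.506 -> shift cm [  0.   -17.47   0.49] roll 0.536 force [-1.7 -0.6  7. ] w 19.3 clk 5.1
```

View pics/w3.png

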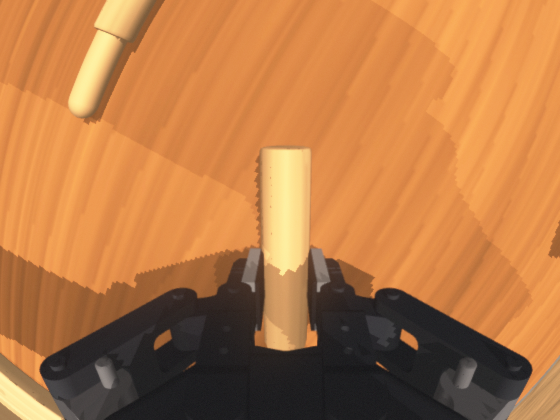

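The width of 19.4 mm is less than the 22 mm body, and there is 8 N upward. The pads bite above the axis, so I'll reopen, go lower and regrip.

Request:
apply_moves(motion=[[0, 0, 0, 0, 3], [0, 0, 0, 0, 3.2], [0, 0.3, 0, 0, 3.2], [0, 0.3, 0, 0, 3.2]])

```text
clock: 5.6
eef_pos: [691.5, -16.1, -0.4]
tool_rot: [-1.571, -0.0, 0.506]
force: [0.3, -0.4, 0.5]
width: 31.9
```

Request:
apply_moves(motion=[[0, 0, 0, 0, 1], [0, 0, 0, 0, 0], [0, 0, 0, 0, 0], [0, 0, 0, 0, 0]])

```text
clock: 6.1
eef_pos: [692.1, -16.2, 0.4]
tool_rot: [-1.571, -0.001, 0.506]
force: [-0.4, -0.1, 5.9]
width: 20.2
```

Request:
apply_moves(motion=[[0, -1, 0, 0, 0], [0, -4, 0, 0, 0], [0, -8, 0, 0.1, 0], [0, -13, 0, 0.25, 0], [0, -16, 0, 0.4, 0], [0, -16, 0, 0.536, 0], [0, -16, 0, 0.536, 0], [0, -16, 0, 0.536, 0]])

```text
clock: 7.1
eef_pos: [690.9, -16.0, 159.1]
tool_rot: [-1.571, 0.002, -0.028]
force: [-0.9, 0.3, -1.1]
width: 19.9
```

```bash
python3 - <<'E'
from h import *
p=cam("wrist","w4.png")
for n in ["scene","side"]:
    q_=cam(n,n+"4.png")
    for q in ["long_peg","peg_tip","hole_b","set_peg"]:
        for r in ctrl.mark_of(q_,q):
            if r["confidence"]<.5: continue
            L=np.array(r["location"]);print(n,q,round(r["confidence"],2),np.round(L,1).tolist(),np.round(proj(q_,L)[0]).tolist())
mv([690,-12,180],-0.03)
E
```

```text
scene long_peg 0.86 [687.8, -12.6, 171.3] [311.0, 279.0]
scene peg_tip 0.63 [689.4, -101.7, 166.6] [278.0, 306.0]
scene hole_b 0.81 [611.2, -287.6, 156.7] [179.0, 333.0]
scene hole_b 0.63 [495.9, -283.6, 161.4] [150.0, 287.0]
scene set_peg 0.59 [616.9, -242.3, 157.8] [199.0, 321.0]
side peg_tip 0.68 [713.5, -266.5, -2.1] [226.0, 149.0]
side hole_b 0.83 [496.5, -279.3, 155.2] [300.0, 110.0]
side hole_b 0.63 [606.4, -288.9, 152.6] [260.0, 105.0]
side set_peg 0.68 [621.2, -237.8, 155.3] [252.0, 117.0]
 tcp [691.5 -16.2 159.8] yaw -0.03 -> shift cm [-0.16 -2.02  0.42] roll 0.0 force [-0.4 -0.1 -0.2] w 20.1 clk 7.65
```

View pics/w4.png

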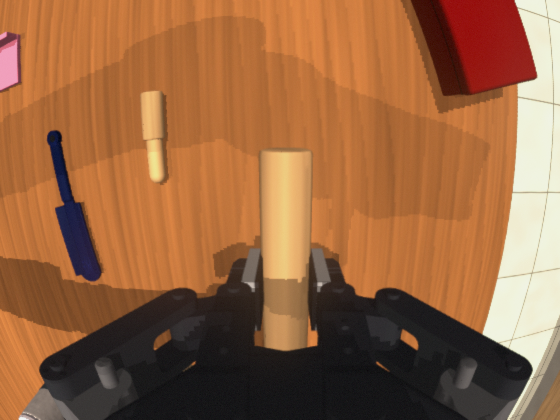

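View pics/side4.png

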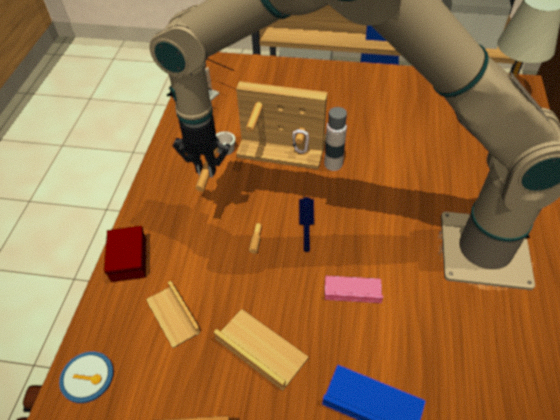

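The peg is held and clear. Next I'll measure the board accurately from the first scene and side pictures, clicking panel corners and holes.

```bash
python3 - <<'E'
import cv2
im=cv2.imread("pics/side0.png"); cv2.imwrite("pics/s0c.png",cv2.resize(im[75:180,225:355],None,fx=6,fy=5.7,interpolation=cv2.INTER_CUBIC))
im=cv2.imread("pics/scene0.png"); cv2.imwrite("pics/c0c.png",cv2.resize(im[240:400,110:240],None,fx=5,fy=3.7,interpolation=cv2.INTER_CUBIC))
E
```

```text
(no output)
```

View pics/s0c.png

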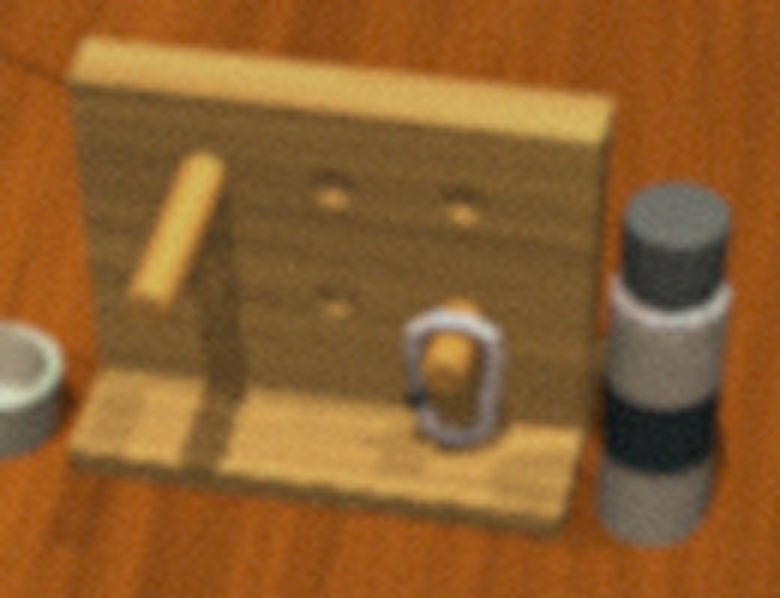

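View pics/c0c.png

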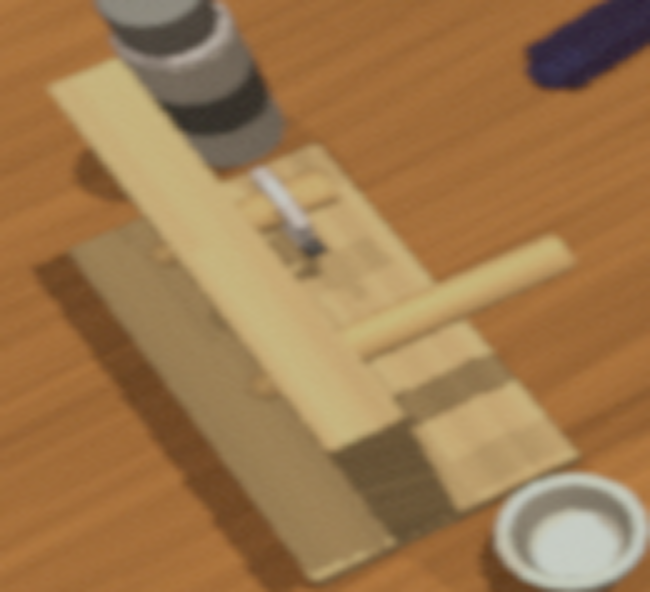

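```bash
cat > board.py <<'E'
from h import *
from scipy.optimize import least_squares
P=[cam("side"),cam("scene")]
side=[((75,83),(-16,120,200)),((603,138),(-16,-120,200)),((90,38),(16,120,200)),((613,98),(16,-120,200)),((75,455),(-75,120,18)),((562,517),(-75,-120,18)),((102,370),(-16,120,18)),((585,428),(-16,-120,18)),((463,207),(-16,-60,155)),((333,188),(-16,0,155)),((150,295),(-116,60,155))]
scene=[((50,90),(16,-120,200)),((122,60),(-16,-120,200)),((400,415),(-16,120,200)),((335,450),(16,120,200)),((318,145),(-75,-120,18)),((577,458),(-75,120,18)),((310,575),(55,120,18)),((72,252),(55,-120,18)),((563,253),(-116,60,155))]
obs=[(0,np.array([225+u/6,75+v/5.7])-0.4,X) for (u,v),X in side]+[(1,np.array([110+u/5,240+v/3.7])-0.4,X) for (u,v),X in scene]
def W(b,X): return np.array([b[0],b[1],b[3] if len(b)>3 else 0])+Ro.from_euler('z',b[2]).as_matrix()@np.array(X,float)
def res(b): return np.concatenate([proj(P[i],W(b,X))[0]-uv for i,uv,X in obs])
for b0 in ([554,-303,-1.6],[554,-303,-1.6,0]):
    r=least_squares(res,b0,loss='soft_l1'); print(np.round(r.x,3)); 
    print(np.round(r.fun.reshape(-1,2),1).tolist())
    b=r.x
    for n,X in [("hole_b",(-16,-60,155)),("hole_a",(-16,60,155)),("set",(-66,60,155))]: print(n,W(b,X).round(1))
E
python3 board.py
```

```text
[ 551.163 -300.51    -1.641]
[[-1.5, -0.8], [-0.4, 0.9], [-0.8, -0.2], [-0.0, 0.3], [-1.5, -1.4], [-0.2, -0.2], [-0.6, -0.4], [-0.4, 0.9], [0.0, -0.5], [-0.2, -0.1], [-0.7, 2.7], [-0.8, -1.1], [-0.8, -0.8], [0.7, 0.1], [-1.6, 0.2], [-0.4, -1.1], [0.1, -1.1], [0.2, 1.6], [-1.6, -1.2], [0.0, -1.0]]
hole_b [ 492.4 -280.3  155. ]
hole_a [ 612.1 -288.8  155. ]
set [ 615.7 -238.9  155. ]
[ 550.94  -300.892   -1.64    -1.707]
[[-1.4, -0.4], [-0.3, 1.3], [-0.7, 0.2], [0.1, 0.7], [-1.4, -1.0], [-0.1, 0.1], [-0.4, 0.0], [-0.4, 1.3], [0.1, -0.1], [-0.0, 0.3], [-0.5, 3.1], [-0.8, -0.7], [-0.9, -0.4], [0.7, 0.4], [-1.7, 0.5], [-0.5, -0.8], [-0.1, -0.9], [0.1, 1.8], [-1.6, -0.9], [-0.2, -0.7]]
hole_b [ 492.2 -280.8  153.3]
hole_a [ 611.9 -289.1  153.3]
set [ 615.4 -239.2  153.3]
```

```bash
python3 - <<'E'
from h import *
mv([565,-110,190],1.4)
E
```

```text
tcp [691.5 -16.2 159.8] yaw -0.03 -> shift cm [-12.36  -3.02  -9.76] roll -1.43 force [ 0.1 -0.   0.3] w 19.8 clk 7.75
```

Request:
apply_moves(motion=[[-2, -2, -1, -0.18, 0], [-4, -3, -3, -0.36, 0], [-6, -3, -5, -0.54, 0], [-8, -3, -7, -0.72, 0], [-10, -3, -8, -0.9, 0], [-12, -3, -9, -1.08, 0], [-12.4, -3, -9.8, -1.26, 0], [-12.4, -3, -9.8, -1.43, 0], [-12.4, -3, -9.8, -1.43, 0], [-12.4, -3, -9.8, -1.43, 0]])

```text
clock: 9.0
eef_pos: [564.7, -110.4, 189.8]
tool_rot: [-1.571, -0.0, 1.397]
force: [-0.4, -0.6, -0.3]
width: 20.2
```

```bash
python3 - <<'E'
from h import *
import pickle
p=cam("wrist","w5.png"); pickle.dump({k:p[k] for k in ['c2w','f','cx','cy','fish']},open('w5.pkl','wb'))
for q in ["hole_b","set_peg","stub_peg"]:
        for r in ctrl.mark_of(p,q):
            if r["confidence"]<.4: continue
            L=np.array(r["location"]);print(q,round(r["confidence"],2),np.round(L,1).tolist(),np.round(proj(p,L)[0]).tolist())
mv([565,-110,190],1.4)
E
```

```text
hole_b 0.96 [614.3, -288.8, 156.1] [75.0, 328.0]
hole_b 0.85 [492.1, -281.3, 154.7] [29.0, 175.0]
set_peg 0.95 [617.8, -240.1, 156.0] [125.0, 331.0]
stub_peg 0.84 [499.5, -232.6, 86.0] [127.0, 157.0]
 tcp [ 564.7 -110.2  189.7] yaw 1.3994 -> shift cm [ 0.02 -0.03 -0.03] roll -0.001 force [-0.6 -0.1  0. ] w 19.9 clk 9.2
```

View pics/w5.png

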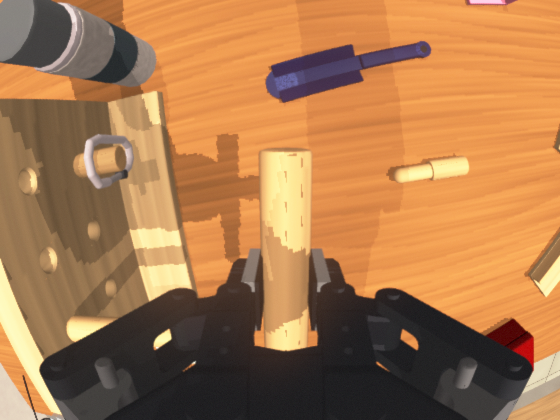

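```bash
python3 - <<'E'
import cv2
im=cv2.imread("pics/w5.png"); cv2.imwrite("pics/w5c.png",cv2.resize(im[80:380,0:200],None,fx=4,fy=2,interpolation=cv2.INTER_CUBIC))
cv2.imwrite("pics/w5d.png",cv2.resize(im[145:275,5:115],None,fx=5,fy=4.5,interpolation=cv2.INTER_CUBIC))
E
```

```text
(no output)
```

View pics/w5c.png

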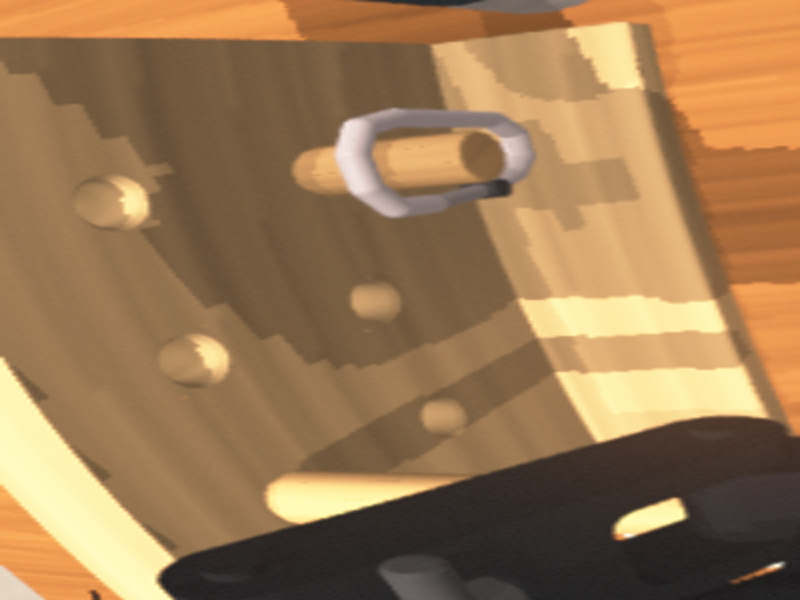

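View pics/w5d.png

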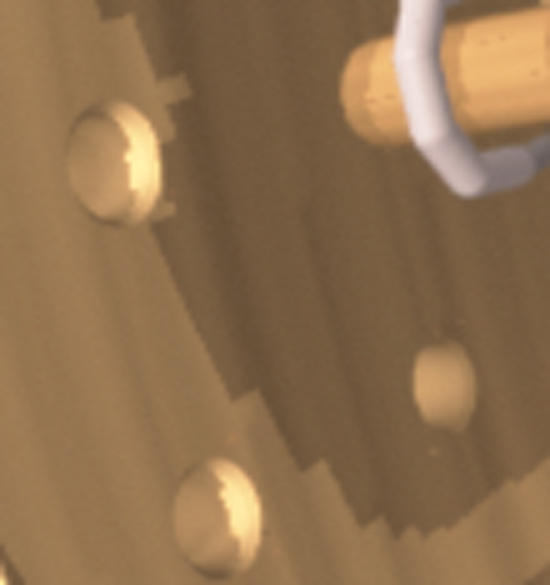

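```bash
cat > fit5.py <<'E'
from h import *
from scipy.optimize import least_squares
import pickle
p=pickle.load(open('w5.pkl','rb'))
obs=[((114.5/5+5-.4,163/4.5+145-.4),(-16,-60,155)),((217.5/5+4.6,517/4.5+144.6),(-16,0,155)),((444/5+4.6,385/4.5+144.6),(-16,0,85)),((443/4-.4,415/2+79.7),(-16,60,85)),((483/4-.4,157/2+79.7),(-61,-60,85))]
def W(b,X): return np.array([b[0],b[1],b[3] if len(b)>3 else 0])+Ro.from_euler('z',b[2]).as_matrix()@np.array(X,float)
def res(b): return np.concatenate([proj(p,W(b,X))[0]-np.array(uv) for uv,X in obs])
for b0 in ([554,-303,-1.6],[554,-303,-1.6,0]):
    r=least_squares(res,b0); b=r.x; print(b.round(3),r.fun.reshape(-1,2).round(1).tolist())
    for n,X in [("hole_b",(-16,-60,155)),("hole_a",(-16,60,155)),("set",(-66,60,155))]: print(n,W(b,X).round(1))
E
python3 fit5.py
```

```text
[ 554.146 -303.867   -1.642] [[-0.2, -0.3], [-0.3, 0.4], [-0.1, -0.1], [-0.1, 1.3], [0.4, -0.8]]
hole_b [ 495.4 -283.6  155. ]
hole_a [ 615.1 -292.2  155. ]
set [ 618.7 -242.3  155. ]
[ 554.617 -305.737   -1.639   -2.442] [[0.4, 0.2], [0.1, -0.1], [-0.2, -0.3], [-0.2, 0.6], [-0.2, -0.3]]
hole_b [ 495.8 -285.7  152.6]
hole_a [ 615.6 -293.8  152.6]
set [ 619.  -244.   152.6]
```

The wrist fit gives board (554,-304) and yaw -1.641, while the scene and side fit gives (551,-300.5) and -1.641. One opposite-yaw wrist view should cancel the hand-eye bias.

```bash
python3 - <<'E'
from h import *
mv([455,-110,205],-1.2)
E
```

```text
tcp [ 564.7 -110.2  189.7] yaw 1.3994 -> shift cm [-1.86 -1.53 10.81] roll 2.599 force [-0.6 -0.1  0. ] w 19.9 clk 9.2
```

Request:
apply_moves(motion=[[0, -1.5, 1, 0.18, 0], [0, -1.5, 2, 0.36, 0], [0, -1.5, 3, 0.54, 0], [0, -1.5, 4, 0.72, 0], [0, -1.5, 5, 0.9, 0], [0, -1.5, 6, 1.08, 0], [0, -1.5, 7, 1.26, 0], [-1, -1.5, 8, 1.44, 0], [-1, -1.5, 9, 1.62, 0], [-1, -1.5, 10, 1.8, 0], [-1.9, -1.5, 10.8, 1.98, 0], [-1.9, -1.5, 10.8, 2.16, 0], [-1.9, -1.5, 10.8, 2.34, 0], [-1.9, -1.5, 10.8, 2.52, 0], [-1.9, -1.5, 10.8, 2.6, 0], [-1.9, -1.5, 10.8, 2.6, 0], [-1.9, -1.5, 10.8, 2.6, 0]])

```text
clock: 11.32
eef_pos: [455.0, -110.6, 204.8]
tool_rot: [-1.571, 0.0, -1.199]
force: [0.3, -0.5, -0.2]
width: 19.8
```

```bash
python3 - <<'E'
from h import *
import pickle
p=cam("wrist","w6.png"); pickle.dump({k:p[k] for k in ['c2w','f','cx','cy','fish']},open('w6.pkl','wb'))
for q in ["hole_b","set_peg","stub_peg"]:
        for r in ctrl.mark_of(p,q):
            if r["confidence"]<.4: continue
            L=np.array(r["location"]);print(q,round(r["confidence"],2),np.round(L,1).tolist(),np.round(proj(p,L)[0]).tolist())
mv([565,-110,190],1.4)
im=p['image'][:,:,::-1]; cv2.imwrite("pics/w6c.png",cv2.resize(im[60:360,360:560],None,fx=4,fy=2,interpolation=cv2.INTER_CUBIC))
E
```

```text
hole_b 0.95 [491.3, -284.2, 153.2] [506.0, 264.0]
set_peg 0.97 [617.9, -239.4, 156.3] [533.0, 90.0]
stub_peg 0.88 [497.4, -231.6, 85.2] [427.0, 211.0]
 tcp [ 455.  -110.8  204.9] yaw -1.1997 -> shift cm [ 3.92  1.49 10.28] roll -2.6 force [ 0.3 -0.7  1.1] w 19.9 clk 11.525
```

View pics/w6.png

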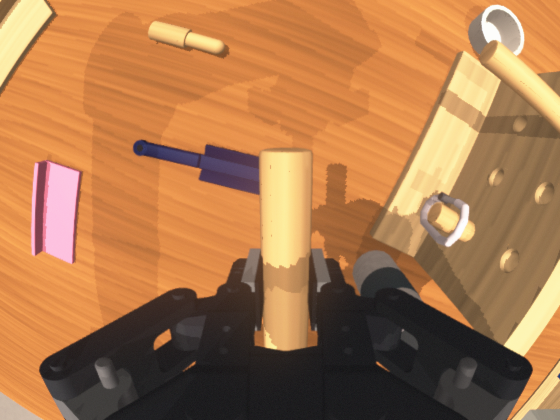

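View pics/w6c.png

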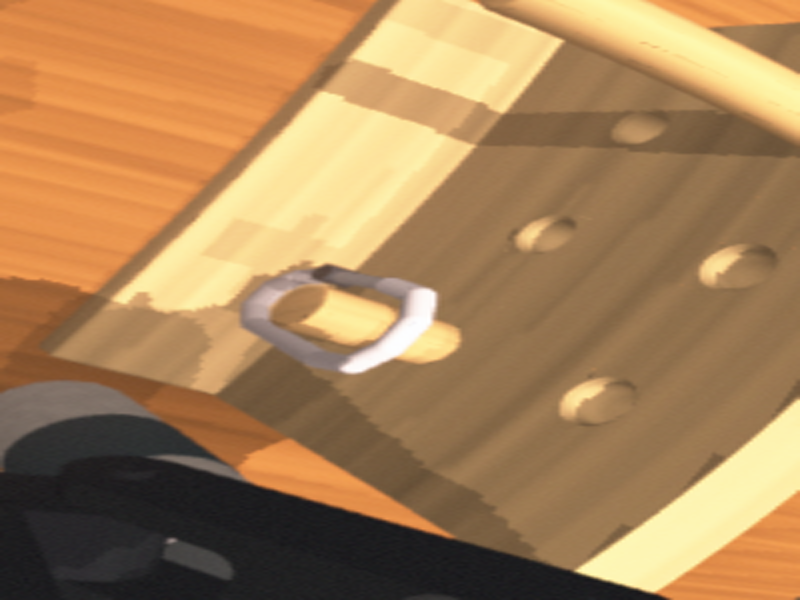

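```bash
cat > fit6.py <<'E'
from fit5 import *
p5=p;o5=obs
p6=pickle.load(open('w6.pkl','rb'))
c=lambda u,v:(360+u/4-.4,60+v/2-.3)
o6=[(c(598,401),(-16,-60,155)),(c(738,267),(-16,0,155)),(c(545,234),(-16,0,85)),(c(640,127),(-16,60,85)),(c(302,312),(-61,-60,85))]
def r6(b): return np.concatenate([proj(p6,W(b,X))[0]-np.array(uv) for uv,X in o6])
b=least_squares(r6,[554,-303,-1.64]).x; print("w6 only",b.round(3),r6(b).reshape(-1,2).round(1).tolist())
def r(b):
    o=[]
    for q,ob in((p5,o5),(p6,o6)):
        q=dict(q); q['c2w']=q['c2w'].copy(); q['c2w'][:3,3]+=q['c2w'][:3,:3]@b[4:7]
        o+=[proj(q,W(b[:4],X))[0]-np.array(uv) for uv,X in ob]
    return np.concatenate(o+[np.array(b[4:7])/2*.7,[b[3]/1]])
s=least_squares(r,[554,-303,-1.64,0,0,0,0]);b=s.x;print("joint",b.round(3),s.fun[:20].reshape(-1,2).round(1).tolist())
for n,X in [("hole_b",(-16,-60,155)),("hole_a",(-16,60,155)),("set",(-66,60,155))]: print(n,W(b[:4],X).round(1))
E
python3 fit6.py
```

```text
[ 554.146 -303.867   -1.642] [[-0.2, -0.3], [-0.3, 0.4], [-0.1, -0.1], [-0.1, 1.3], [0.4, -0.8]]
hole_b [ 495.4 -283.6  155. ]
hole_a [ 615.1 -292.2  155. ]
set [ 618.7 -242.3  155. ]
[ 554.617 -305.737   -1.639   -2.442] [[0.4, 0.2], [0.1, -0.1], [-0.2, -0.3], [-0.2, 0.6], [-0.2, -0.3]]
hole_b [ 495.8 -285.7  152.6]
hole_a [ 615.6 -293.8  152.6]
set [ 619.  -244.   152.6]
w6 only [ 554.441 -304.134   -1.617] [[1.0, 1.2], [0.2, 0.4], [0.3, 0.4], [-0.5, -0.7], [-0.7, -1.3]]
joint [ 5.54500e+02 -3.05512e+02 -1.62700e+00 -2.24000e-01 -2.97000e-01
 -2.35000e-01  1.83100e+00] [[-0.2, 0.3], [0.2, 0.0], [0.0, -0.2], [0.6, 0.7], [-0.7, -0.9], [0.5, 0.4], [-0.2, 0.5], [0.4, 0.7], [-0.2, 0.3], [-0.4, -2.1]]
hole_b [ 495.5 -286.2  154.8]
hole_a [ 615.3 -292.9  154.8]
set [ 618.1 -243.   154.8]
```

```bash
python3 - <<'E'
from h import *
import pickle
p6=pickle.load(open('w6.pkl','rb'))
R,t,s=pose()
for h in (9,10.6,12):
    T=lambda x,y,z: proj(p6,t+R@np.array([x,y,z]))[0].round(1)
    print(h,"blunt top",T(0,-h-11,54.9),"centre",T(0,-h,54.9),"L",T(-11,-h,54.9),"R",T(11,-h,54.9))
mv([502,-165,145],-0.06)
im=cv2.imread("pics/w6.png");cv2.imwrite("pics/w6p.png",cv2.resize(im[130:360,240:330],None,fx=5,fy=2.6,interpolation=cv2.INTER_CUBIC))
E
```

```text
9 blunt top [281. 158.] centre [281.4 155.1] L [254.6 155.2] R [308.2 155.2]
10.6 blunt top [281.  158.4] centre [281.3 155.5] L [254.3 155.6] R [308.5 155.6]
12 blunt top [280.9 158.9] centre [281.3 155.8] L [253.9 155.9] R [308.7 156. ]
 tcp [ 455.  -110.8  204.9] yaw -1.1997 -> shift cm [6.76 5.99 2.41] roll -1.14 force [ 0.3 -0.7  1.1] w 19.9 clk 11.525
```

View pics/w6p.png

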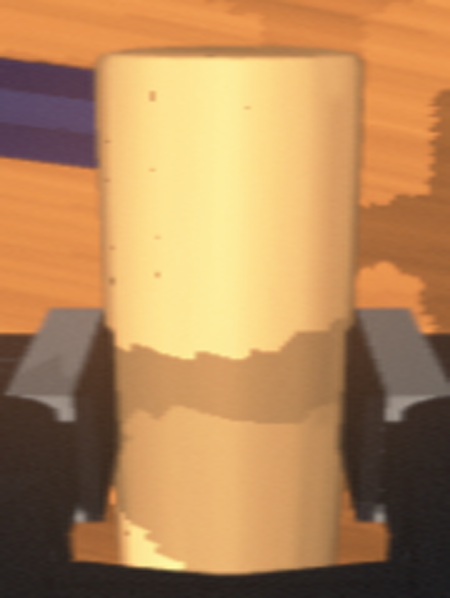

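```bash
python3 - <<'E'
from h import *
import pickle
p6=pickle.load(open('w6.pkl','rb'));p5=pickle.load(open('w5.pkl','rb'))
T=np.array([[1.0,-0.001,-0.001,-0.797],[-0.001,0.265,-0.964,-142.237],[0.001,0.964,0.265,65.24],[0,0,0,1]])
for p in(p5,p6):
    X=p['c2w']@np.linalg.inv(T); print(X[:3,3].round(2),Ro.from_matrix(X[:3,:3]).as_euler('xyz').round(4))
q=dict(p6);q['c2w']=T
for h in (9,10.6,12):
    print(h,[proj(q,np.array(v))[0].round(1).tolist() for v in [(0,-h-11,54.9),(0,-h,54.9),(-11,-h,54.9),(11,-h,54.9),(0,-h,0)]])
for i in range(4):
    s=ctrl.read_state(); print(np.round(s['eef_pos'],2),np.round(s['tool_rot'],4))
E
```

```text
[ 564.41 -110.84  189.8 ] [-1.5713e+00  3.0000e-04  1.3971e+00]
[ 458.49 -111.98  204.82] [-1.5710e+00  1.4000e-03 -1.1987e+00]
9 [[287.3, 150.4], [287.2, 148.2], [260.3, 148.3], [314.0, 148.4], [286.8, 271.1]]
10.6 [[287.3, 150.8], [287.2, 148.5], [260.0, 148.6], [314.3, 148.7], [286.9, 272.6]]
12 [[287.4, 151.1], [287.2, 148.8], [259.7, 148.9], [314.7, 148.9], [286.9, 274.0]]
[ 454.98 -110.79  204.87] [-1.5705e+00  1.0000e-04 -1.1997e+00]
[ 454.98 -110.79  204.87] [-1.5705e+00  1.0000e-04 -1.1997e+00]
[ 454.98 -110.79  204.87] [-1.5705e+00  1.0000e-04 -1.1997e+00]
[ 454.98 -110.79  204.87] [-1.5705e+00  1.0000e-04 -1.1997e+00]
```

```bash
python3 - <<'E'
import re
from h import *
import pickle
T=np.array([[1.0,-0.001,-0.001,-0.797],[-0.001,0.265,-0.964,-142.237],[0.001,0.964,0.265,65.24],[0,0,0,1]])
T[:3,:3]=Ro.from_matrix(T[:3,:3]).as_matrix()
X=pickle.load(open('w2.pkl','rb'))['c2w']@np.linalg.inv(T); print("w2",X[:3,3].round(2),Ro.from_matrix(X[:3,:3]).as_euler('xyz').round(4))
def setp(fn,t,r):
    p=pickle.load(open(fn,'rb'));M=np.eye(4);M[:3,:3]=Ro.from_euler('xyz',r).as_matrix();M[:3,3]=t;p['c2w']=M@T;pickle.dump(p,open(fn,'wb'))
setp('w6.pkl',[455,-110.7,204.85],[-1.5708,0.0001,-1.1996]); setp('w5.pkl',[564.7,-110.3,189.75],[-1.5708,0,1.3985])
E
python3 fit6.py
```

```text
w2 [691.58  -9.86 192.38] [-1.5708e+00 -1.0000e-03  5.1010e-01]
[ 554.683 -303.199   -1.641] [[-0.2, -0.4], [-0.4, 0.4], [-0.1, -0.1], [-0.1, 1.3], [0.5, -0.8]]
hole_b [ 495.9 -283.   155. ]
hole_a [ 615.7 -291.4  155. ]
set [ 619.1 -241.6  155. ]
[ 555.185 -305.185   -1.637   -2.596] [[0.4, 0.2], [0.1, -0.1], [-0.2, -0.3], [-0.2, 0.6], [-0.2, -0.3]]
hole_b [ 496.4 -285.3  152.4]
hole_a [ 616.1 -293.2  152.4]
set [ 619.4 -243.3  152.4]
w6 only [ 550.834 -303.247   -1.618] [[1.0, 1.1], [0.1, 0.4], [0.3, 0.4], [-0.6, -0.6], [-0.7, -1.3]]
joint [ 5.52996e+02 -3.04144e+02 -1.62700e+00 -2.20000e-01  4.10000e-02
  1.77400e+00  2.34600e+00] [[-0.1, 0.2], [0.2, 0.0], [-0.0, -0.2], [0.5, 0.8], [-0.6, -0.9], [0.6, 0.4], [-0.3, 0.5], [0.3, 0.7], [-0.4, 0.3], [-0.3, -2.0]]
hole_b [ 494.  -284.8  154.8]
hole_a [ 613.8 -291.5  154.8]
set [ 616.6 -241.6  154.8]
```

```bash
python3 - <<'E'
from h import *
import pickle
p=pickle.load(open('w6.pkl','rb'));T=np.array([[1.0,-0.001,-0.001,-0.797],[-0.001,0.265,-0.964,-142.237],[0.001,0.964,0.265,65.24],[0,0,0,1]])
p['c2w']=T
C=T[:3,3]
def sil(h,z,sg,pitch=0,z0=0):
    # axis along z at height -h (y); perpendicular plane view from C: tangent
    y=-h-np.tan(pitch)*(z)   # pitch>0: blunt end (z+) higher
    d=np.array([C[0],C[1]-y]); D=np.hypot(*d); a=np.arccos(11/D); u=d/D
    c,s_=np.cos(sg*a),np.sin(sg*a); v=np.array([c*u[0]-s_*u[1],s_*u[0]+c*u[1]])*11
    return proj(p,[v[0],y+v[1],z])[0]
for h,pi in ((10.6,0),(5,0),(10.6,-.07),(10.6,.07)):
    print(h,pi)
    for z in (54.9,20,0,-40):
        a=sil(h,z,1,pi);b=sil(h,z,-1,pi); print("  z",z,"row",a[1].round(1),"L/R",min(a[0],b[0]).round(1),max(a[0],b[0]).round(1),"w",abs(a[0]-b[0]).round(1))
im=cv2.imread("pics/w6.png").astype(int)
for r in (153,160,175,200,220,240):
    row=im[r,250:325].sum(1); g=np.diff(im[r,248:325,0]); print(r, im[r,252:268,0].tolist(), im[r,304:322,0].tolist())
E
```

```text
10.6 0
  z 54.9 row 148.9 L/R 259.9 314.4 w 54.6
  z 20 row 231.4 L/R 261.2 312.7 w 51.5
  z 0 row 273.5 L/R 262.3 311.3 w 49.0
  z -40 row 343.3 L/R 264.8 308.4 w 43.6
5 0
  z 54.9 row 147.8 L/R 260.9 313.3 w 52.3
  z 20 row 227.2 L/R 262.1 311.7 w 49.6
  z 0 row 268.1 L/R 263.1 310.5 w 47.3
  z -40 row 336.6 L/R 265.4 307.8 w 42.4
10.6 -0.07
  z 54.9 row 148.1 L/R 260.6 313.6 w 53.0
  z 20 row 230.3 L/R 261.5 312.4 w 51.0
  z 0 row 273.5 L/R 262.3 311.3 w 49.0
  z -40 row 346.8 L/R 264.5 308.7 w 44.3
10.6 0.07
  z 54.9 row 149.7 L/R 259.1 315.3 w 56.2
  z 20 row 232.5 L/R 261.0 313.0 w 52.0
  z 0 row 273.5 L/R 262.3 311.3 w 49.0
  z -40 row 339.9 L/R 265.1 308.1 w 43.0
153 [75, 74, 74, 73, 73, 75, 76, 81, 92, 104, 115, 120, 123, 126, 128, 130] [111, 113, 108, 107, 107, 100, 95, 81, 70, 74, 78, 80, 79, 79, 81, 80, 80, 81]
160 [78, 79, 77, 77, 78, 79, 78, 86, 96, 108, 117, 122, 125, 127, 131, 133] [111, 109, 110, 108, 105, 101, 96, 84, 75, 74, 76, 75, 75, 75, 75, 74, 75, 76]
175 [104, 104, 102, 103, 105, 103, 103, 88, 96, 108, 120, 123, 126, 128, 132, 135] [109, 105, 102, 100, 99, 100, 94, 83, 76, 78, 79, 81, 78, 78, 76, 78, 77, 78]
200 [83, 82, 83, 80, 79, 80, 79, 79, 92, 103, 118, 123, 128, 132, 133, 136] [108, 104, 100, 100, 100, 99, 90, 78, 74, 76, 78, 78, 79, 79, 81, 79, 79, 78]
220 [79, 80, 80, 81, 78, 79, 80, 78, 89, 101, 115, 124, 129, 130, 134, 136] [105, 103, 99, 97, 98, 94, 82, 67, 63, 60, 60, 59, 59, 58, 56, 59, 57, 56]
240 [77, 80, 79, 79, 78, 79, 77, 79, 82, 95, 108, 123, 128, 131, 135, 136] [103, 101, 97, 95, 93, 87, 76, 75, 76, 77, 77, 78, 77, 77, 78, 78, 79, 79]
```

```bash
python3 - <<'E'
from h import *
mv([501,-160,146],-0.06)
E
```

```text
tcp [ 455.  -110.8  204.9] yaw -1.1997 -> shift cm [6.26 5.89 2.5 ] roll -1.14 force [ 0.3 -0.7  1.1] w 19.9 clk 11.525
```

Request:
apply_moves(motion=[[1, 0, 1, -0.18, 0], [2, 0, 2, -0.36, 0], [3, 0, 2.5, -0.54, 0], [4, 0, 2.5, -0.72, 0], [5, 0, 2.5, -0.9, 0], [6, 0, 2.5, -1.08, 0], [6.3, 1, 2.5, -1.14, 0], [6.3, 4, 2.5, -1.14, 0], [6.3, 5.9, 2.5, -1.14, 0], [6.3, 5.9, 2.5, -1.14, 0], [6.3, 5.9, 2.5, -1.14, 0]])

```text
clock: 12.9
eef_pos: [501.5, -160.8, 146.4]
tool_rot: [-1.571, -0.001, -0.06]
force: [0.7, 0.3, -0.8]
width: 19.5
```

```bash
python3 - <<'E'
from h import *
for n in ["scene","side"]:
    p=cam(n,n+"7.png"); im=cv2.imread(f"pics/{n}7.png")
    c=im[220:380,110:260] if n=="scene" else im[70:190,220:350]
    cv2.imwrite(f"pics/{n}7c.png",cv2.resize(c,None,fx=5,fy=3.7 if n=="scene" else 5,interpolation=cv2.INTER_CUBIC))
    for q in ["long_peg","peg_tip","hole_b","set_peg"]:
        for r in ctrl.mark_of(p,q):
            if r["confidence"]<.4: continue
            L=np.array(r["location"]);print(n,q,round(r["confidence"],2),np.round(L,1).tolist(),np.round(proj(p,L)[0]).tolist())
mv([501,-160,146],-0.06)
E
```

```text
scene long_peg 0.81 [499.2, -158.0, 156.8] [202.0, 256.0]
scene peg_tip 0.93 [499.6, -247.5, 154.9] [166.0, 280.0]
scene hole_b 0.81 [494.2, -284.0, 160.7] [149.0, 287.0]
scene hole_b 0.76 [612.5, -288.1, 158.1] [179.0, 333.0]
scene set_peg 0.84 [616.3, -239.7, 157.0] [200.0, 320.0]
scene set_peg 0.58 [525.2, 367.0, 42.0] [380.0, 173.0]
side long_peg 0.74 [504.4, -151.8, 156.6] [291.0, 142.0]
side peg_tip 0.7 [554.6, -305.3, -3.3] [281.0, 145.0]
side peg_tip 0.63 [497.9, -246.8, 157.6] [298.0, 118.0]
side hole_b 0.64 [493.7, -281.6, 157.1] [301.0, 109.0]
side hole_b 0.63 [553.4, -301.5, -0.1] [281.0, 145.0]
side hole_b 0.55 [612.2, -291.3, 157.4] [258.0, 103.0]
side set_peg 0.81 [617.5, -236.0, 154.2] [253.0, 117.0]
 tcp [ 501.1 -160.4  145.9] yaw -0.06 -> shift cm [-0.01 -0.01  0.04] roll 0.0 force [ 0.3  0.  -0.1] w 19.6 clk 13.4
```

View pics/scene7c.png

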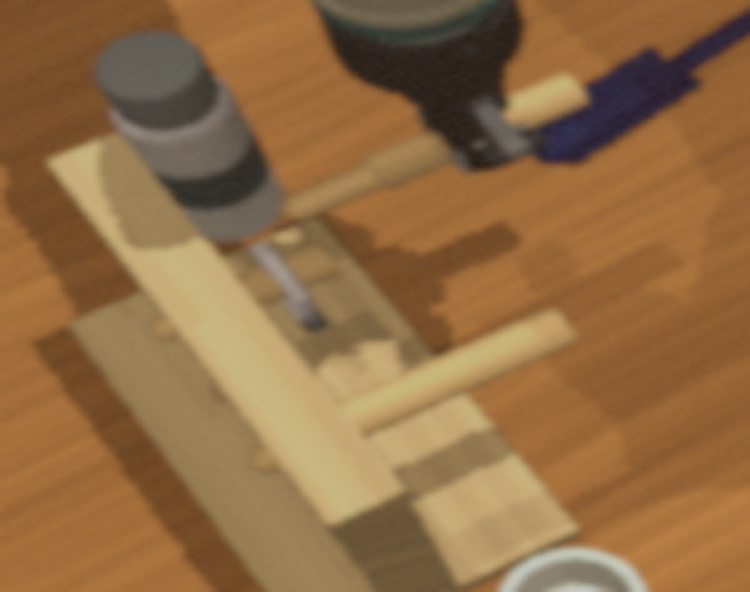

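View pics/side7c.png

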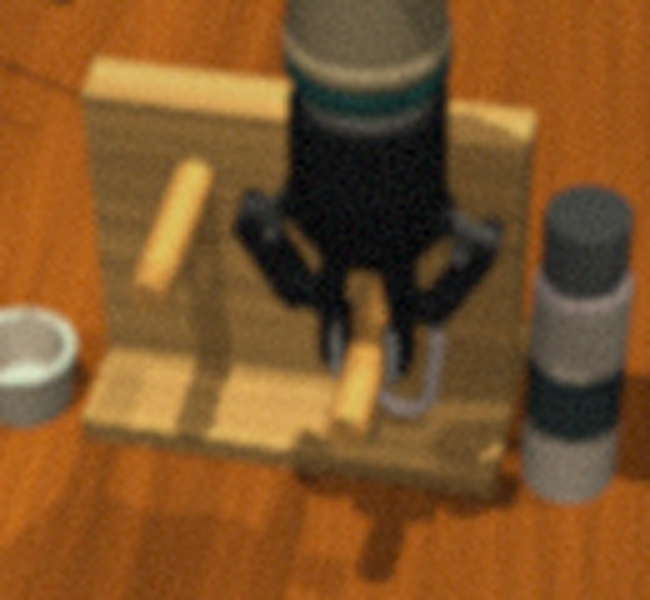

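```bash
python3 - <<'E'
from h import *
sc=cam("scene");sd=cam("side")
b=[553.5,-303.5,-1.63]
W=lambda X:np.array([b[0],b[1],0])+Ro.from_euler('z',b[2]).as_matrix()@np.array(X,float)
R,t,s=pose(); print(t)
for h,pt in((10.6,0),(6,0),(10.6,.05),(10.6,-.05)):
    nose=t+R@np.array([0,-h-np.tan(pt)*87,-87]); bl=t+R@np.array([0,-h+np.tan(pt)*55,55])
    print(h,pt,"scene nose",proj(sc,nose)[0].round(1),"blunt",proj(sc,bl)[0].round(1)," side blunt",proj(sd,bl)[0].round(1),"nose",proj(sd,nose)[0].round(1))
print("set blunt scene",proj(sc,W((-116,60,155)))[0].round(1),"side",proj(sd,W((-116,60,155)))[0].round(1))
print("hole_b scene",proj(sc,W((-16,-60,155)))[0].round(1),"side",proj(sd,W((-16,-60,155)))[0].round(1))
E
```

```text
[ 501.07467881 -160.40308256  145.82115611]
10.6 0 scene nose [165.2 278.5] blunt [223.6 244.6]  side blunt [288.2 155.4] nose [298.9 118. ]
6 0 scene nose [165.6 279.5] blunt [223.7 245.6]  side blunt [288.2 156.7] nose [298.9 119.3]
10.6 0.05 scene nose [164.9 277.7] blunt [223.7 245.2]  side blunt [288.2 156.2] nose [299.  116.7]
10.6 -0.05 scene nose [165.6 279.4] blunt [223.5 244. ]  side blunt [288.2 154.6] nose [298.9 119.2]
set blunt scene [221.6 308.1] side [248.7 128.5]
hole_b scene [149.7 288.3] side [301.2 109.4]
```

The peg is nearly level, with the nose about 2° up. I'll lower the TCP 3 mm, shift +1 mm in x, and advance towards the mouth.

Request:
apply_moves(motion=[[0.1, 0.3, -1, 0, 0], [0.1, 0.3, -2, 0, 0], [0.1, 0.3, -3, 0, 0], [0.1, 0.3, -3.5, 0, 0], [0.1, 0.3, -4, 0, 0], [0.1, 0.3, -4.3, 0, 0], [0.1, 0.3, -4.3, 0, 0]])

```text
clock: 14.38
eef_pos: [499.4, -203.6, 142.8]
tool_rot: [-1.571, 0.0, -0.06]
force: [-0.7, -0.9, 0.1]
width: 19.9
```

Request:
apply_moves(motion=[[0, 0, -0.4, 0, 0], [0, 0, -0.8, 0, 0], [0, 0, -1.2, 0, 0], [0, 0, -1.2, 0, 0]])

```text
clock: 14.88
eef_pos: [498.6, -216.3, 142.8]
tool_rot: [-1.572, -0.0, -0.061]
force: [-2.0, 0.0, 0.8]
width: 20.0
```

```bash
python3 - <<'E'
from h import *
for n in ["scene","side"]:
    p=cam(n,n+"8.png"); im=cv2.imread(f"pics/{n}8.png")
    c=im[220:380,110:260] if n=="scene" else im[70:190,220:350]
    cv2.imwrite(f"pics/{n}8c.png",cv2.resize(c,None,fx=5,fy=3.7 if n=="scene" else 5,interpolation=cv2.INTER_CUBIC))
mv([501,-160,146],-0.06)
E
```

```text
tcp [ 498.6 -216.3  142.9] yaw -0.0607 -> shift cm [-0.1  -0.32  5.63] roll -0.001 force [-2.2 -1.3  2.4] w 19.8 clk 14.975
```

View pics/scene8c.png

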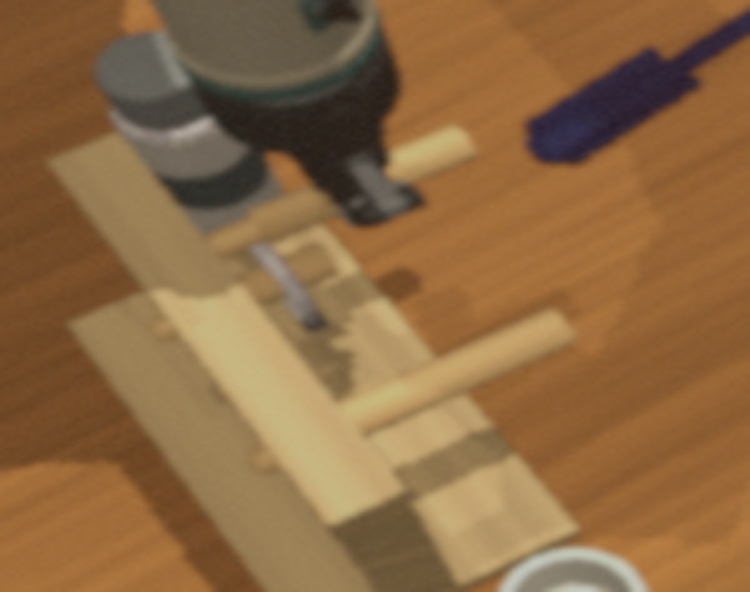

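Request:
apply_moves(motion=[[0, 0, -0.5, 0, 0], [0, -0.05, -1.0, 0, 0], [0, -0.05, -1.5, 0, 0], [0, -0.05, -1.8, 0, 0], [0, -0.05, -1.8, 0, 0]])

```text
clock: 15.6
eef_pos: [497.6, -234.2, 143.3]
tool_rot: [-1.572, -0.0, -0.061]
force: [-1.9, 0.5, 1.3]
width: 19.8
```

Request:
apply_moves(motion=[[0, -0.05, -0.2, 0, 0], [0, -0.05, -0.4, 0, 0], [0, -0.05, -0.6, 0, 0], [0, -0.05, -0.6, 0, 0]])

```text
clock: 16.1
eef_pos: [497.3, -239.4, 143.7]
tool_rot: [-1.571, 0.0, -0.06]
force: [-2.4, 0.6, -0.3]
width: 19.8
```

Request:
apply_moves(motion=[[0, 0, -0.2, 0, 0], [0, 0, -0.4, 0, 0], [0, 0, -0.4, 0, 0]])

```text
clock: 16.48
eef_pos: [497.2, -239.4, 143.5]
tool_rot: [-1.565, 0.002, -0.058]
force: [-0.9, 8.6, 2.9]
width: 19.9
```

The shoulder is against the board: 8.6 N and no further motion. I'll relax, open and rise.

Request:
apply_moves(motion=[[0, 0, 0.3, 0, 0], [0, 0, 0.3, 0, 3], [0, 0, 0.3, 0, 4], [0, 0, 0.3, 0, 4], [0, -2, 0.3, 0, 4.5], [0, -6, 1, 0, 4.5], [0, -10, 6, 0, 5], [0, -12, 12, 0, 6]])

```text
clock: 17.48
eef_pos: [505.3, -126.3, 265.3]
tool_rot: [-1.572, -0.004, -0.064]
force: [1.2, 0.4, -0.6]
width: 59.8
```

```bash
python3 - <<'E'
from h import *
for n in ["scene","side"]:
    p=cam(n,n+"9.png"); im=cv2.imread(f"pics/{n}9.png")
    c=im[220:380,110:260] if n=="scene" else im[70:190,220:350]
    cv2.imwrite(f"pics/{n}9c.png",cv2.resize(c,None,fx=5,fy=3.7 if n=="scene" else 5,interpolation=cv2.INTER_CUBIC))
    for q in ["long_peg","set_peg","spray_can"]:
        for r in ctrl.mark_of(p,q):
            if r["confidence"]<.4: continue
            L=np.array(r["location"]);print(n,q,round(r["confidence"],2),np.round(L,1).tolist(),np.round(proj(p,L)[0]).tolist())
mv([527,370,240],1.047)
E
```

```text
scene long_peg 0.97 [494.6, -234.7, 152.2] [170.0, 276.0]
scene set_peg 0.94 [618.1, -241.3, 155.1] [200.0, 322.0]
scene spray_can 0.74 [396.0, -249.6, -3.1] [154.0, 277.0]
side long_peg 0.69 [498.2, -233.1, 153.7] [297.0, 122.0]
side set_peg 0.75 [615.1, -236.6, 154.2] [254.0, 117.0]
side spray_can 0.58 [397.3, -248.4, -1.0] [333.0, 163.0]
 tcp [ 503.6 -127.4  262.6] yaw -0.063 -> shift cm [-0.79  2.22 49.79] roll -1.11 force [-0.5 -0.1  0.2] w 60.1 clk 17.875
```

View pics/scene9c.png

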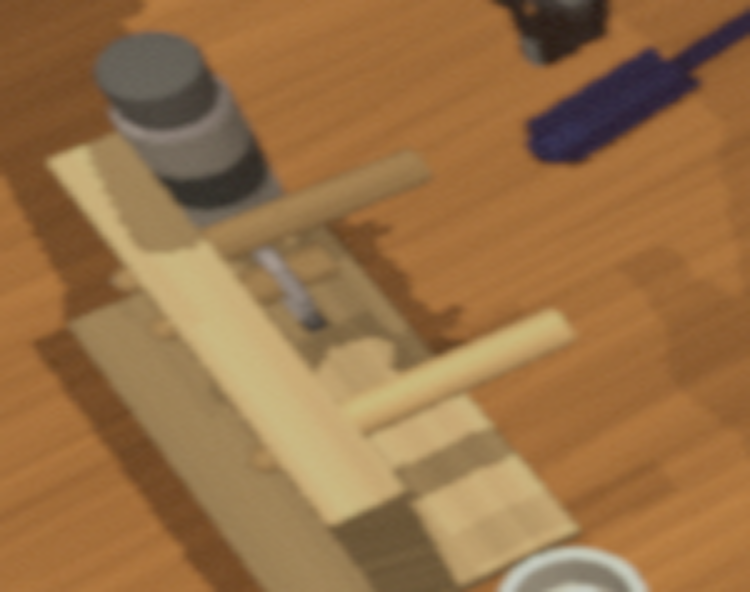

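View pics/side9c.png

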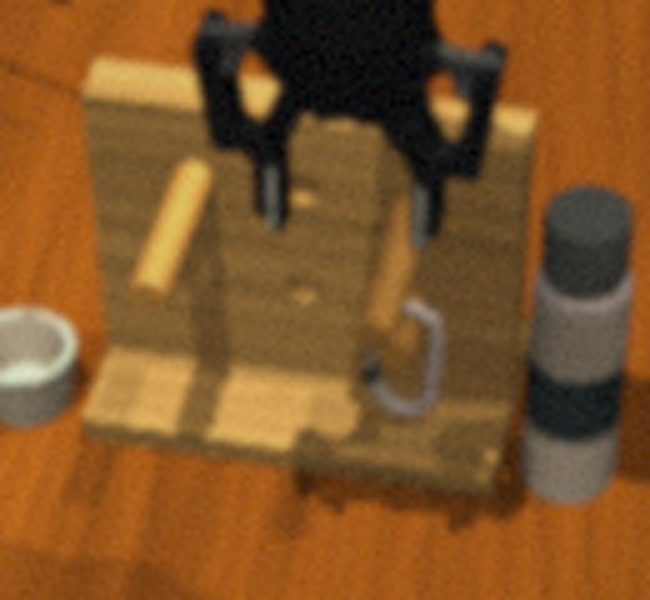

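The peg is home with its nose out behind, at (125,280) in the scene crop. Next I'll go over the large wood shelf.

Request:
apply_moves(motion=[[0, 0, 5, -0.1, 8.5], [0, 0, 11, -0.25, 8.5], [0, 0, 17, -0.4, 8.5], [0, 0, 23, -0.55, 8.5], [0, 0, 29, -0.7, 8.5], [0, 0, 35, -0.85, 8.5], [-0.5, 0, 41, -1.0, 8.5], [-0.8, 1, 46, -1.11, 8.5], [-0.8, 2, 49.8, -1.11, 8.5], [-0.8, 2, 49.8, -1.11, 8.5], [-0.8, 2, 49.8, -1.11, 8.5]])

```text
clock: 19.25
eef_pos: [527.0, 369.8, 242.4]
tool_rot: [-1.571, 0.002, 1.047]
force: [-0.6, -0.3, -0.6]
width: 84.8
```

```bash
cat >> h.py <<'E'
def wr(fn,pk):
    import pickle
    p=cam("wrist",fn); q=ctrl.read_state()
    print("pose at shot",np.round((p['c2w']@np.linalg.inv(np.array(p['tool_from_camera'])))[:3,3],1),"after",np.round(q['eef_pos'],1),np.round(q['tool_rot'],3))
    pickle.dump({k:p[k] for k in ['c2w','f','cx','cy','fish']},open(pk,'wb')); return p
E
python3 - <<'E'
from h import *
p=wr("w10.png","w10.pkl")
for q in ["shelf","shelf_lip"]:
        for r in ctrl.mark_of(p,q):
            L=np.array(r["location"]);print(q,round(r["confidence"],2),np.round(L,1).tolist(),np.round(proj(p,L)[0]).tolist())
E
```

```text
pose at shot [527.  369.8 242.4] after [527.2 369.5 242.8] [-1.572e+00  1.000e-03  1.047e+00]
shelf 0.88 [720.9, 284.1, -2.4] [302.0, 324.0]
shelf 0.86 [507.1, 336.9, -3.1] [254.0, 176.0]
shelf 0.81 [318.4, 157.8, 0.5] [74.0, 128.0]
shelf_lip 0.92 [317.0, 182.8, 22.6] [76.0, 117.0]
shelf_lip 0.8 [699.1, 267.0, 29.9] [284.0, 332.0]
shelf_lip 0.74 [526.4, 369.4, 36.8] [286.0, 183.0]
```

View pics/w10.png

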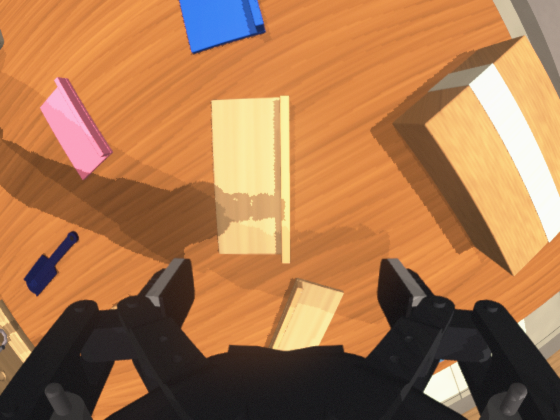

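```bash
python3 - <<'E'
from h import *
import pickle
p=pickle.load(open('w10.pkl','rb'))
im=cv2.imread("pics/w10.png");cv2.imwrite("pics/w10c.png",cv2.resize(im[85:275,205:300],None,fx=6,fy=3.1,interpolation=cv2.INTER_CUBIC))
print("box",onz(p,(398,127),60),onz(p,(455,248),0), "small shelf corner",onz(p,(292,280),28))
E
```

```text
box [528.48728164 501.3508886   60.        ] [728.71839461 527.91798862   0.        ] small shelf corner [636.41809107 315.11212886  28.        ]
```

View pics/w10c.png

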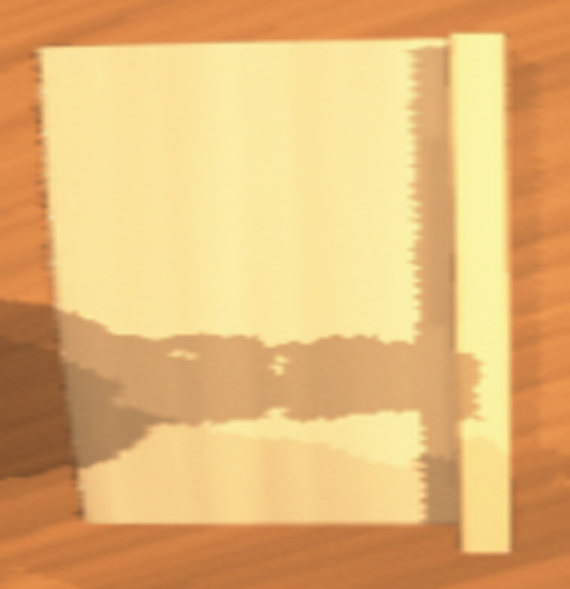

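```bash
python3 - <<'E'
from h import *
import pickle
p=pickle.load(open('w10.pkl','rb'))
a=onz(p,(284.2,96.0),38);b=onz(p,(285.7,262.8),38);d=b-a
print(a,b,(a+b)/2,np.linalg.norm(d),np.degrees(np.arctan2(d[1],d[0])), "tool yaw",np.arctan2(d[1],d[0])+np.pi/2)
m=(a+b)/2
mv([m[0],m[1],60],np.arctan2(d[1],d[0])+np.pi/2)
E
```

```text
[444.70632599 414.7292933   38.        ] [608.25566249 322.39418046  38.        ] [526.48099424 368.56173688  38.        ] 187.8141595685497 -29.447786317646848 tool yaw 1.0568354981282222
 tcp [527.  369.9 243.4] yaw 1.047 -> shift cm [-0.14 18.34 -0.  ] roll -0.01 force [ 0.4 -0.3  0.3] w 85.0 clk 19.4
```

Request:
apply_moves(motion=[[-0.1, 5, 0, -0.01, 5], [-0.1, 11, 0, -0.01, 5], [-0.1, 16, 0, -0.01, 5], [-0.1, 19, 0, -0.01, 4], [-0.1, 21, 0, -0.01, 3.5], [-0.1, 22.5, 0, -0.01, 3], [-0.1, 22.7, 0, -0.01, 3], [-0.1, 22.7, 0, -0.01, 3]])

```text
clock: 20.4
eef_pos: [526.2, 371.5, 17.0]
tool_rot: [-1.571, -0.001, 1.06]
force: [0.5, -0.4, -0.1]
width: 29.8
```

```bash
python3 - <<'E'
from h import *
p=wr("w11.png","w11.pkl"); print(ctrl.read_state()['force'])
E
```

```text
pose at shot [526.2 371.5  17. ] after [526.3 371.6  17.2] [-1.572 -0.002  1.06 ]
[ 0.29260837  0.69994964 -0.12379099]
```

View pics/w11.png

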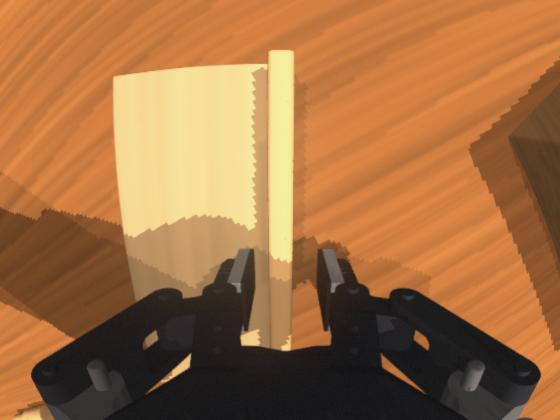

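Request:
apply_moves(motion=[[-0.15, 0.1, 0, 0, 3], [-0.15, 0.1, 0, 0, 1.5], [-0.15, 0.1, 0, 0, 0], [-0.15, 0.1, 0, 0, 0], [-0.15, 0.1, 0, 0, 0], [-0.15, 0.1, 0, 0, 0]])

```text
clock: 21.2
eef_pos: [525.1, 369.9, 15.7]
tool_rot: [-1.571, -0.001, 1.06]
force: [-0.2, -0.4, 4.4]
width: 8.9
```

Request:
apply_moves(motion=[[0, -0.5, 0, 0, 0], [0, -1.5, 0, 0, 0], [0, -3, 0, 0, 0], [0, -6, 0, 0, 0], [0, -10, 0, 0, 0], [0, -15, 0, 0, 0], [0, -21, 0, 0, 0], [0, -25, 0, 0, 0], [0, -25, 0, 0, 0]])

```text
clock: 22.32
eef_pos: [526.7, 371.0, 270.3]
tool_rot: [-1.574, -0.008, 1.06]
force: [0.2, 0.3, -2.4]
width: 8.8
```

```bash
python3 - <<'E'
from h import *
p=wr("w12.png","w12.pkl")
cam("side","side12.png")
s=ctrl.read_state(); print(s['force'],s['torque'],s['width'],s['clock'],s['qpos'])
E
```

```text
pose at shot [526.7 371.  270.3] after [525.3 370.2 267.5] [-1.572 -0.004  1.06 ]
[-0.16964179 -0.62359571 -1.52914986] [ 0.02862047 -0.044101    0.02294056] 8.705780576067031 22.425 [-0.68168584  0.58354004  0.04059045  1.50126674 -0.02582741  1.05712893
  0.42488476]
```

View pics/w12.png

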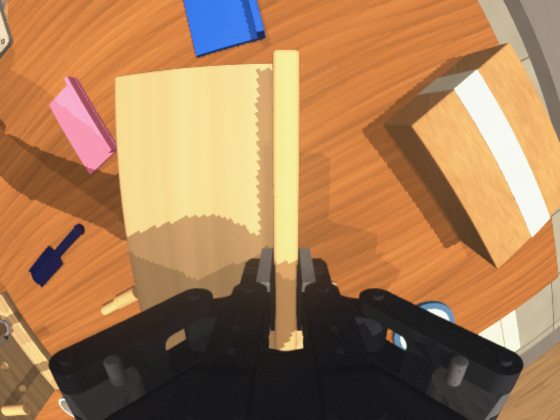

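View pics/side12.png

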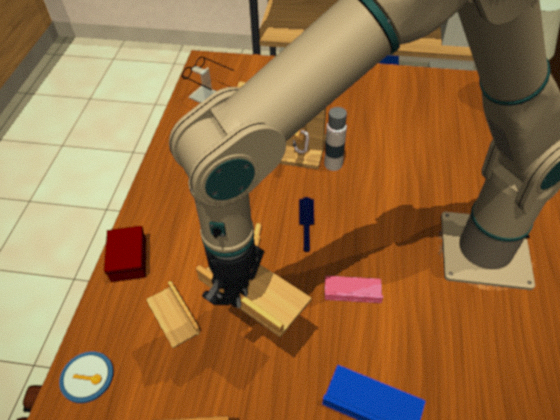

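```bash
python3 - <<'E'
from h import *
mv([561,-140,266],1.512)
E
```

```text
tcp [524.4 369.5 265.5] yaw 1.06 -> shift cm [-42.66  -0.06 -28.1 ] roll -0.452 force [-0.2 -0.6 -1.5] w 8.7 clk 22.425
```

Request:
apply_moves(motion=[[-1, 0, -0.7, -0.02, 0], [-3, 0, -2, -0.05, 0], [-6, 0, -4, -0.08, 0], [-10, 0, -6.6, -0.12, 0], [-14, 0, -9.2, -0.17, 0], [-18, 0, -11.9, -0.22, 0], [-22, 0, -14.5, -0.26, 0], [-26, 0, -17.1, -0.3, 0], [-30, 0, -19.8, -0.34, 0], [-34, 0, -22.4, -0.38, 0], [-37.5, 0, -24.7, -0.42, 0], [-40, 0, -26.3, -0.44, 0], [-41.7, 0, -27.5, -0.452, 0], [-42.6, 0, -28.1, -0.452, 0], [-42.6, 0, -28.1, -0.452, 0], [-42.6, 0, -28.1, -0.452, 0]])

```text
clock: 24.42
eef_pos: [561.5, -137.9, 264.8]
tool_rot: [-1.57, -0.001, 1.513]
force: [-0.1, 0.7, -1.0]
width: 8.8
```

```bash
python3 - <<'E'
from h import *
mv([561,-140,190],1.512)
p=wr("w13.png","w13.pkl")
for n in ["scene","side"]:
    p=cam(n,n+"13.png"); im=cv2.imread(f"pics/{n}13.png")
    c=im[180:380,90:290] if n=="scene" else im[50:200,200:380]
    cv2.imwrite(f"pics/{n}13c.png",cv2.resize(c,None,fx=4,fy=3 if n=="scene" else 4,interpolation=cv2.INTER_CUBIC))
E
```

```text
tcp [ 561.5 -137.9  264.8] yaw 1.5135 -> shift cm [-0.22  7.48  0.03] roll 0.001 force [-0.1  0.7 -1. ] w 8.8 clk 24.425
pose at shot [ 561.5 -137.9  264.8] after [ 561.6 -137.8  264.9] [-1.570e+00 -1.000e-03  1.514e+00]
```

View pics/scene13c.png

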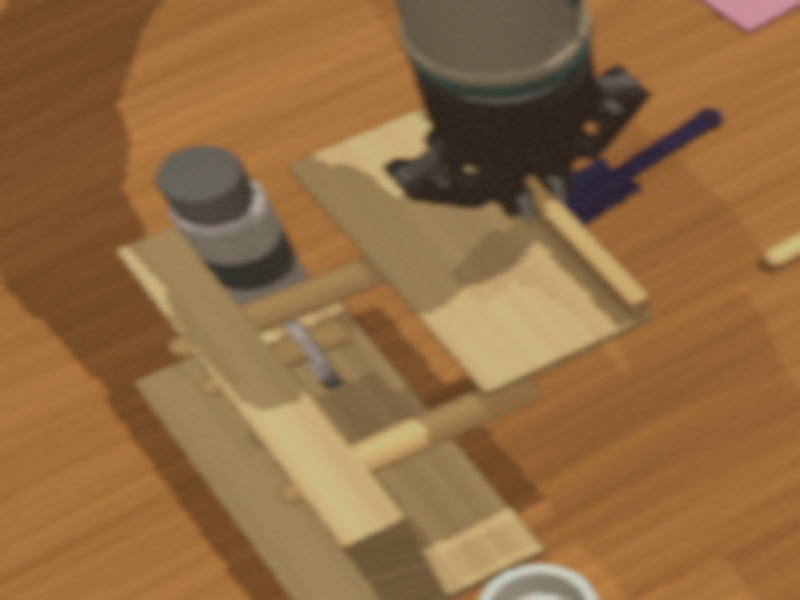

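View pics/w13.png

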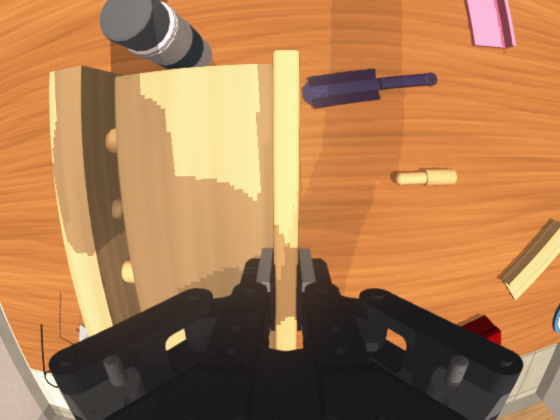

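```bash
python3 - <<'E'
from h import *
sc=cam("scene");sd=cam("side")
R,t,s=pose()
b=[553.45,-304.5,-1.63]
W=lambda X:np.array([b[0],b[1],0])+Ro.from_euler('z',b[2]).as_matrix()@np.array(X,float)
S=lambda X:t+R@np.array([-(X[0]+40),15.7-X[2],-X[1]*-1*-1-1.8])  # shelf->tool : sx=-tx, sz=-ty, sy = ?
# shelf y = z x x ; shelf x = -tool x, z=-tool y => y = (-ty)x(-tx)= ty x tx = -tool z
f=lambda q:[90+q[0]/4-.4,180+q[1]/3-.3]
for n,X in (("back -y",(45,-95,10)),("back +y",(45,95,10))): print(n,"pred",proj(sc,S(X))[0].round(1))
print("obs",f((293,165)),f((487,388)))
for n,X in (("-y",(-16,-120,200)),("+y",(-16,120,200)),("b-y",(16,-120,200)),("b+y",(16,120,200))): print(n,"pred",proj(sc,W(X))[0].round(1))
print("obs front",f((180,230)),f((405,515)),"back",f((120,252)),f((347,540)))
mv([561,-140,186],1.512)
E
```

```text
back -y pred [160.6 236.3]
back +y pred [210.4 312.4]
obs [162.85, 234.7] [211.35, 309.03333333333336]
-y pred [131.4 257.1]
+y pred [189.8 353.7]
b-y pred [117.1 265.1]
b+y pred [174.5 363.4]
obs front [134.6, 256.3666666666667] [190.85, 351.3666666666666] back [119.6, 263.7] [176.35, 359.7]
 tcp [ 561.7 -138.5  265.2] yaw 1.5131 -> shift cm [-0.16  7.92  0.07] roll 0.001 force [ 0.2  0.4 -1.3] w 9.0 clk 24.675
```

View pics/side13c.png

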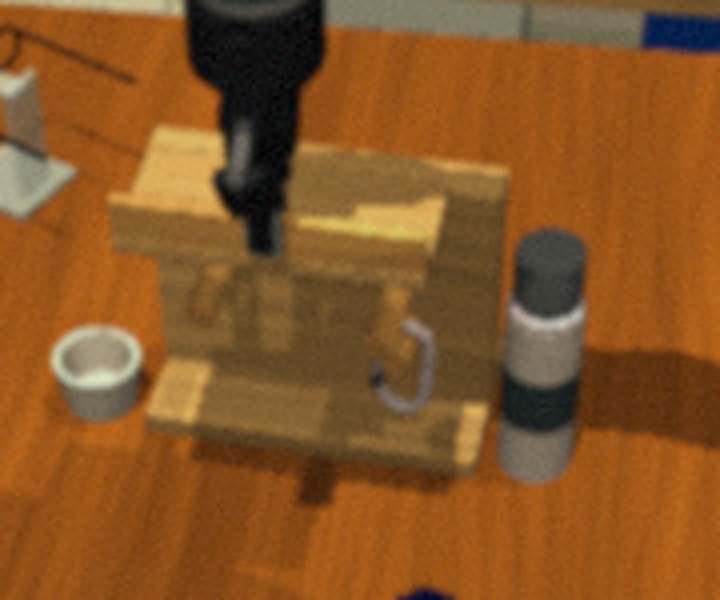

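Request:
apply_moves(motion=[[-0.5, 2, 0.1, 0, 0], [-0.5, 4.5, 0.1, 0, 0], [-0.5, 6.5, 0.1, 0, 0], [-0.5, 7.5, 0.1, 0, 0], [-1.5, 7.5, 0.1, 0, 0], [-3, 7.5, 0.1, 0, 0], [-4.2, 7.5, 0.1, 0, 0], [-5, 7.5, 0.1, 0, 0], [-5.4, 7.5, 0.1, 0, 0], [-5.4, 7.5, 0.1, 0, 0]])

```text
clock: 25.92
eef_pos: [557.5, -193.2, 190.1]
tool_rot: [-1.571, -0.0, 1.512]
force: [0.7, -0.8, -1.9]
width: 8.7
```

```bash
python3 - <<'E'
from h import *
mv([557.7,-202.1,182],1.512)
p=wr("w14.png","w14.pkl")
for n in ["scene","side"]:
    p=cam(n,n+"14.png"); im=cv2.imread(f"pics/{n}14.png")
    c=im[220:380,90:290] if n=="scene" else im[50:200,200:380]
    cv2.imwrite(f"pics/{n}14c.png",cv2.resize(c,None,fx=4,fy=3.7 if n=="scene" else 4,interpolation=cv2.INTER_CUBIC))
E
```

```text
tcp [ 557.5 -193.2  190.1] yaw 1.5116 -> shift cm [-0.89  0.81 -0.07] roll -0.0 force [ 0.7 -0.8 -1.9] w 8.7 clk 25.925
pose at shot [ 557.5 -193.2  190.1] after [ 557.6 -192.7  190.1] [-1.571 -0.     1.512]
```

View pics/scene14c.png

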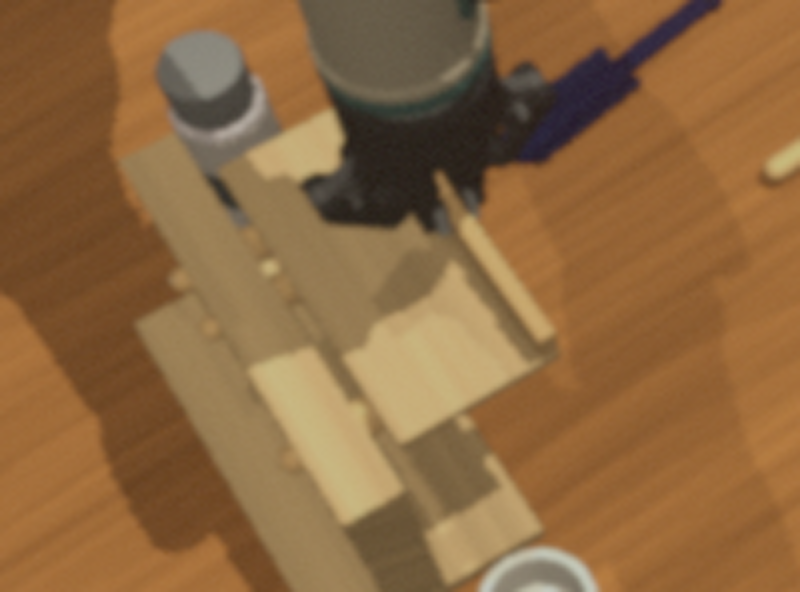

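View pics/w14.png

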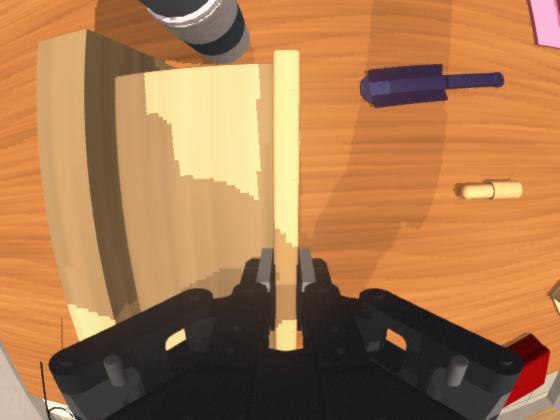

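Request:
apply_moves(motion=[[-0.4, 0, 0, 0, 0], [-0.8, 0, 0, 0, 0], [-0.9, 0, 0, 0, 0], [-0.9, 0, 0, 0, 0]])

```text
clock: 26.58
eef_pos: [557.1, -201.3, 190.1]
tool_rot: [-1.571, -0.001, 1.512]
force: [1.1, 3.6, -1.2]
width: 8.7
```

The back edge just touches the board (3.6 N), so I'll back off 1.5 mm and lower.

Request:
apply_moves(motion=[[0.15, 0, 0, 0, 0], [0.15, 0.3, 0, 0, 0], [0.15, 0.5, 0, 0, 0], [0.15, 0.7, 0, 0, 0], [0.15, 0.7, 0, 0, 0]])

```text
clock: 27.2
eef_pos: [556.8, -200.7, 182.8]
tool_rot: [-1.57, 0.0, 1.512]
force: [0.3, -0.1, -1.4]
width: 8.9
```

Request:
apply_moves(motion=[[0, 0.1, 0, 0, 0], [0, 0.15, 0, 0, 0], [0, 0.2, 0, 0, 0], [0, 0.2, 0, 0, 0]])

```text
clock: 27.7
eef_pos: [557.0, -200.6, 181.4]
tool_rot: [-1.571, 0.0, 1.512]
force: [-1.2, 0.7, 2.5]
width: 8.8
```

```bash
python3 - <<'E'
from h import *
for n in ["scene","side"]:
    p=cam(n,n+"15.png"); im=cv2.imread(f"pics/{n}15.png")
    c=im[220:380,90:290] if n=="scene" else im[50:200,200:380]
    cv2.imwrite(f"pics/{n}15c.png",cv2.resize(c,None,fx=4,fy=3.7 if n=="scene" else 4,interpolation=cv2.INTER_CUBIC))
E
```

```text
(no output)
```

View pics/scene15c.png

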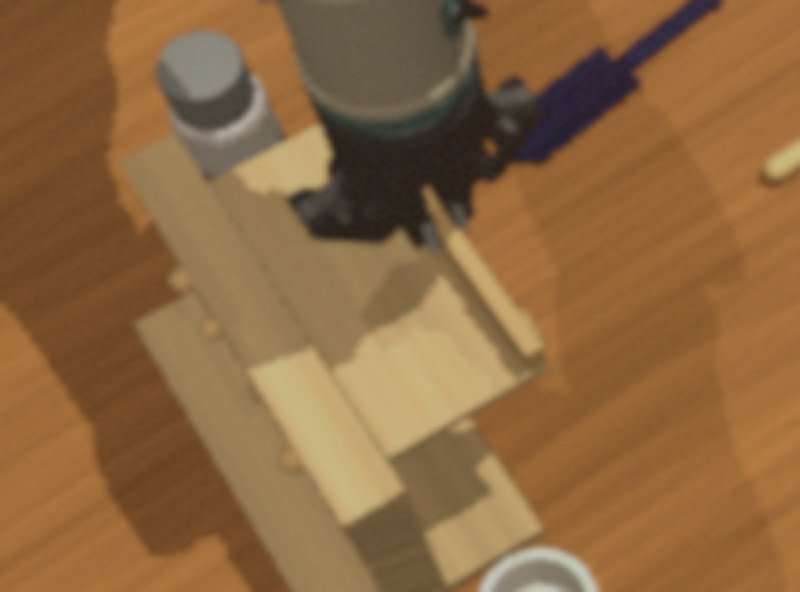

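View pics/side15c.png

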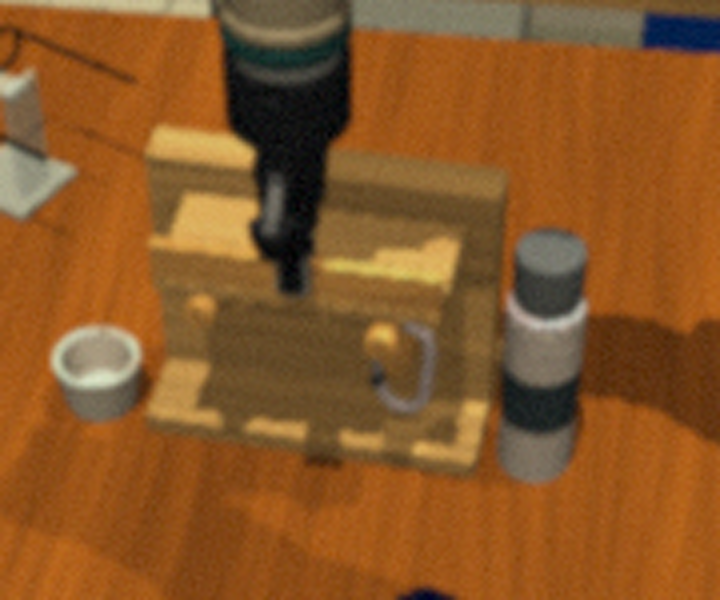

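It is seated with the back edge at the board, and both peg ends show below the lip at (200,305) and (380,335). I'll release gently, rise, and back away.

Request:
apply_moves(motion=[[0, 0.1, 0, 0, 1.3], [0, 0.1, 0, 0, 2], [0, 0, 0, 0, 2.6], [0, 0, 0, 0, 2.6], [0, -1, 0, 0, 2.6], [0, -3, 0, 0, 2.8], [0, -6, 0, 0, 3], [3, -9, 0, 0, 3], [8, -11, 0, 0, 3], [14, -12, 0, 0, 3], [18, -12, 0, 0, 3], [18, -12, 0, 0, 3]])

```text
clock: 29.3
eef_pos: [567.9, -16.0, 302.1]
tool_rot: [-1.572, -0.002, 1.519]
force: [-0.5, -1.9, -0.5]
width: 30.1
```

```bash
python3 - <<'E'
from h import *
p=wr("w16.png","w16.pkl")
for n in ["scene","side"]:
    p=cam(n,n+"16.png"); im=cv2.imread(f"pics/{n}16.png")
    c=im[220:380,90:290] if n=="scene" else im[50:200,200:380]
    cv2.imwrite(f"pics/{n}16c.png",cv2.resize(c,None,fx=4,fy=3.7 if n=="scene" else 4,interpolation=cv2.INTER_CUBIC))
    for q in ["long_peg","shelf","shelf_lip","spray_can","tealight_holder","shoehorn","spare_peg"]:
        for r in ctrl.mark_of(p,q):
            if r["confidence"]<.5: continue
            L=np.array(r["location"]);print(n,q,round(r["confidence"],2),np.round(L,1).tolist(),np.round(proj(p,L)[0]).tolist())
E
```

```text
pose at shot [567.9 -16.  302.1] after [567.8 -19.3 301.8] [-1.572 -0.     1.515]
scene shelf 0.9 [556.2, -238.6, 169.3] [184.0, 295.0]
scene shelf 0.71 [716.5, 287.8, -0.6] [408.0, 249.0]
scene shelf 0.59 [261.0, 419.6, 1.6] [328.0, 114.0]
scene shelf_lip 0.94 [701.2, 267.3, 30.3] [400.0, 243.0]
scene shelf_lip 0.88 [269.3, 459.2, 41.9] [342.0, 100.0]
scene shelf_lip 0.76 [558.5, -197.1, 203.2] [200.0, 277.0]
scene shelf_lip 0.64 [556.6, -300.1, 2.0] [171.0, 340.0]
scene spray_can 0.56 [396.0, -248.8, -3.1] [154.0, 276.0]
scene tealight_holder 0.89 [717.3, -263.1, 1.4] [226.0, 388.0]
scene shoehorn 0.58 [445.6, -19.1, 2.2] [243.0, 239.0]
scene spare_peg 0.74 [566.5, 91.9, 14.4] [309.0, 246.0]
side long_peg 0.51 [497.8, -231.0, 150.1] [297.0, 124.0]
side shelf 0.73 [555.2, -243.3, 165.5] [276.0, 114.0]
side shelf 0.69 [715.7, 286.1, -0.8] [173.0, 316.0]
side shelf 0.63 [316.1, 156.8, -1.7] [352.0, 289.0]
side shelf 0.57 [259.1, 419.9, -0.3] [372.0, 402.0]
side shelf_lip 0.94 [268.0, 461.1, 37.4] [369.0, 416.0]
side shelf_lip 0.85 [697.3, 266.7, 26.6] [181.0, 304.0]
side shelf_lip 0.85 [311.2, 188.3, 26.2] [354.0, 294.0]
side shelf_lip 0.63 [559.6, -194.2, 200.9] [271.0, 116.0]
side spray_can 0.59 [402.1, -246.7, -2.5] [331.0, 164.0]
side tealight_holder 0.66 [714.6, -263.5, -3.4] [225.0, 150.0]
side shoehorn 0.81 [445.0, -17.8, 2.5] [307.0, 224.0]
side spare_peg 0.77 [566.8, 91.3, 6.8] [253.0, 252.0]
```

View pics/scene16c.png

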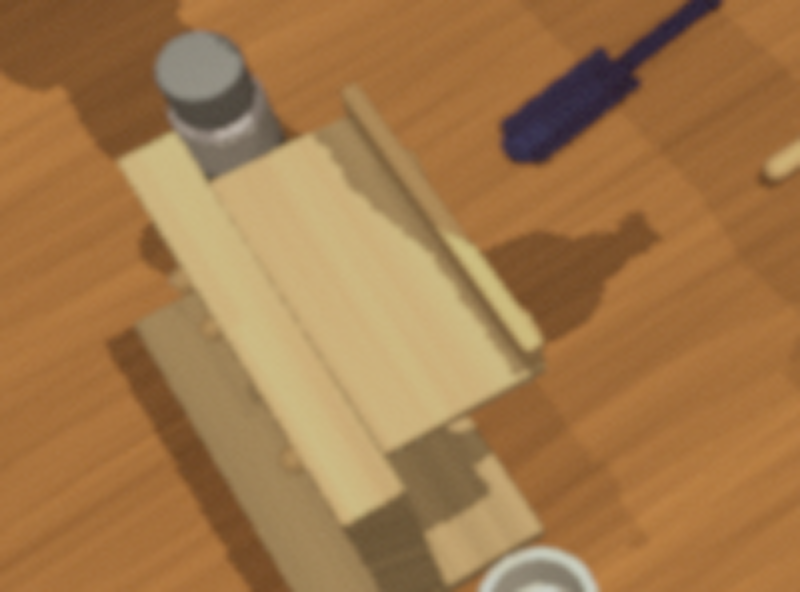

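View pics/side16c.png

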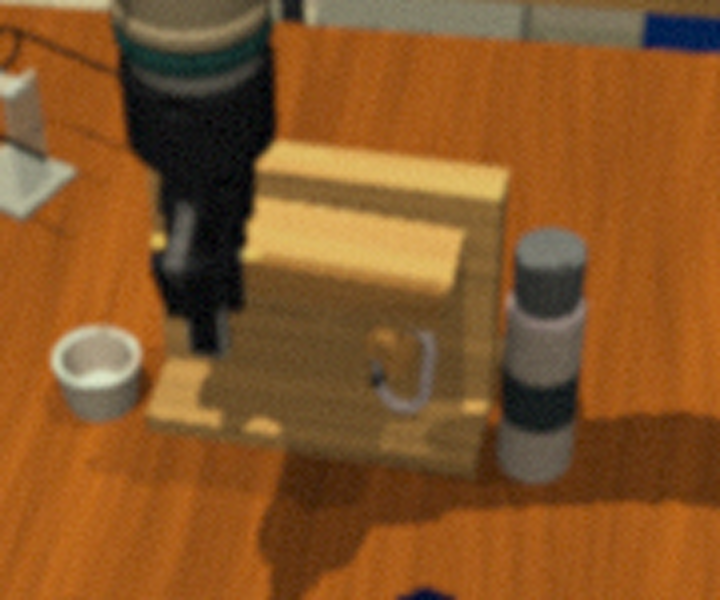

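View pics/w16.png

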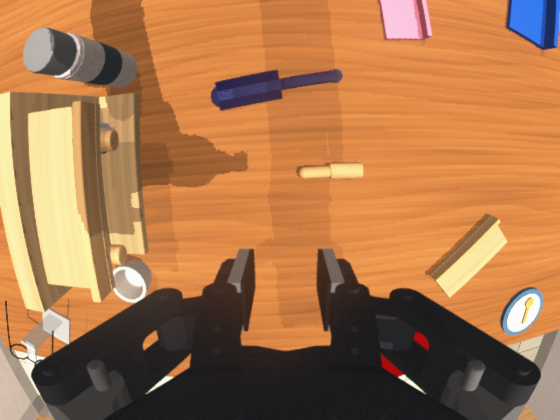

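Everything looks right. One stillness check, comparing the shelf pixels a second later, then I'll hand in.

Request:
apply_moves(motion=[[0, 0, 0, 0, 3], [0, 0, 0, 0, 3], [0, 0, 0, 0, 3], [0, 0, 0, 0, 3], [0, 0, 0, 0, 3], [0, 0, 0, 0, 3], [0, 0, 0, 0, 3], [0, 0, 0, 0, 3]])

```text
clock: 31.15
eef_pos: [567.7, -20.9, 301.1]
tool_rot: [-1.571, -0.0, 1.512]
force: [-0.5, 0.2, -0.1]
width: 29.9
```

```bash
python3 - <<'E'
from h import *
from scipy.optimize import least_squares
p=cam("scene","scene17.png"); a=cv2.imread("pics/scene16.png").astype(int);c=cv2.imread("pics/scene17.png").astype(int)
d=np.abs(a-c).max(2)[235:350,120:230]; print("mean/99pct diff on shelf region",d.mean().round(2),np.percentile(d,99))
# shelf fit in scene: clicked corners of crop16 (4,3.7; 90,220)
f=lambda u,v:np.array([90+u/4-.4,220+v/3.7-.3])
obs=[(f(213,182),(45,-95,10)),(f(388,452),(45,95,10)),(f(352,88),(-40,-95,38)),(f(533,348),(-40,95,38)),(f(543,372),(-45,95,3))]
b=[553.45,-304.5,-1.63];Rb=Ro.from_euler('z',b[2]).as_matrix()
def res(v):
    Rs=Rb@Ro.from_rotvec(v[3:]).as_matrix(); return np.concatenate([proj(p,np.array([b[0],b[1],0])+Rb@v[:3]+Rs@np.array(X,float))[0]-uv for uv,X in obs]+[v[3:]*5])
s=least_squares(res,[-61,0,166,0,0,0]);print("shelf in board",s.x[:3].round(1),"tilt deg",np.degrees(s.x[3:]).round(1),s.fun[:10].round(1))
E
```

```text
mean/99pct diff on shelf region 1.6 7.0
shelf in board [-69.3 -16.4 135.1] tilt deg [ 0.4 -3.4 -0.6] [ 0.1 -0.1 -0.5 -0.2 -0.2  0.2  0.2  0.4  0.4 -0.4]
```

The single-view fit trades depth badly: z = 135 cannot be right. I'll fix z and cross-check centring with the wrist view too.

```bash
python3 - <<'E'
from h import *
import pickle
b=[553.45,-304.5,-1.63];Rb=Ro.from_euler('z',b[2]).as_matrix()
B=lambda X:(Rb.T@(X-np.array([b[0],b[1],0]))).round(1)
sc=cam("scene")
f=lambda u,v:np.array([90+u/4-.4,220+v/3.7-.3])
print("scene lip ends",B(onz(sc,f(352,88),203)),B(onz(sc,f(533,348),203)),"back",B(onz(sc,f(213,182),176)),B(onz(sc,f(388,452),176)))
print("scene board front top corners (true -16,+-120)",B(onz(sc,f(178,133),200)),B(onz(sc,f(405,490),200)))
p=wr("w17.png","w17.pkl")
im=p['image'][:,:,::-1];cv2.imwrite("pics/w17c.png",cv2.resize(im[80:320,0:160],None,fx=4,fy=2.5,interpolation=cv2.INTER_CUBIC))
E
```

```text
scene lip ends [-108.7  -93.2  203. ] [-106.3   89.4  203. ] back [-24.4 -96.3 176. ] [-23.2  88.7 176. ]
scene board front top corners (true -16,+-120) [ -22.1 -120.   200. ] [-19.  118.6 200. ]
pose at shot [567.6 -20.8 301.1] after [567.6 -20.8 301.1] [-1.571 -0.     1.512]
```

View pics/w17c.png

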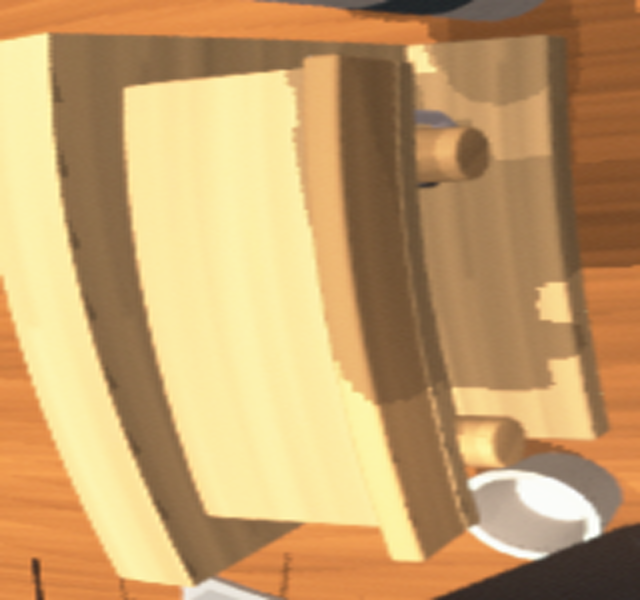

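```bash
python3 - <<'E'
from cell import ctrl
print(ctrl.read_state()['clock']); print(ctrl.finish_job())
E
```

```text
31.3
the job is handed in; nothing more can be done
None
```

The long peg is in and the shelf is on it, and I handed the job in at 31.3 s. No verdict was reported.

- **Peg:** I pushed it thin end first into the empty end hole (`hole_b`, board y = -60 mm). It stopped on its shoulder at 8.6 N, and its nose shows behind the board.
- **Shelf:** I pinched the larger wooden shelf by its lip, set it across both long pegs with its back edge to the board, and let go. The gripper is clear of everything.

**Last checks**
- **Placement:** by the scene view the shelf is within about 3 mm of centre, and its back edge is about 4 mm off the board. The arm readings at release put it about 1 mm off.
- **Level:** the shelf is within about 4° of level and square, but that figure comes from the poor fit below. Contact on both pegs was judged only from the pictures and the force change at set-down.
- **Stillness:** pictures about two seconds apart showed no movement of the shelf.
- **Other things:** the network positions for the can, tealight holder, shoehorn and spare peg were unchanged within their error.

**Checks that disagreed**
- The first grip on the peg was too high, so I redid it lower.
- The board positions from the fixed cameras and the wrist camera differed by about 3 mm. The shoulder contact then fixed the face position.
- One arm-pose reading was about 3.5 mm off, so I corrected that measurement.
- A single-view fit of the placed shelf gave an impossible height (135 mm), so I did not use its position.

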